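Turn the tea brick on its drying tray

ROBOT

A 6-joint arm with a two-finger parallel gripper is mounted at the origin on the work surface. World frame = base frame: x ahead of the robot, y to its left, z up, the work surface at z = 0. Lengths are in m, angles in degrees, forces in N, time in s.
With the tool pointing down it reaches from about 0.4 to 0.825 m from the base axis. Payload 7 kg.
Tool frame: the origin (TCP) lies between the finger pads; the fingertips stand 22 mm ahead of it and the grasp point (between the pads) lies 3 mm ahead of it; z points along the fingers, y is the line along which they close (so a half turn about z gives the same grasp; the last joint's range is limited). The gripper opens to 88 mm and grips with 3 to 60 N. Pads are 19 mm wide; open, the fingers measure 130 mm over their backs; the gripper's body (78 mm by 193 mm) begins 47 mm behind the grasp point.
Start: joints at [80.85, 20.546, 0.682, 0, -70.136, -16.507], TCP at [0.292, 0.608, 0.211] pointing down, gripper open.
Joint ranges: [-176.03, 176.03], [-82.01, 121.73], [-58.28, 71.71], [-173.87, 95.51], [-174.79, -0.11], [-173.66, 173.66]. Speed limits (degrees/s): [136.94, 136.94, 172.46, 180, 180, 180].

INTERFACE

Orientations are given as [roll, pitch, yaw] about the fixed x, y, z axes, in that order (R = Rz(yaw) Ry(pitch) Rx(roll)).
In Python, from plant import r, vision gives the robot as it stands.
- The arm moves only by the shell command python3 -m pendant 'ROWS' [FORCE]. ROWS is JSON, a list that holds one entry, the list of rows, each a list of 7 numbers: the shift along the tool's x, y, z scaled (see below), then the turn, a rotation vector about the tool's x, y, z scaled (see below), then the opening, from -1 (shut) to 1 (fully open). In form: [[[x, y, z, wx, wy, wz, fingers], ...]]. A call has exactly 8 rows; each row shifts and turns the commanded pose from where the row before left it, along the tool's axes as they then stand; what a row does not reach is not made up. The controller multiplies each number of a shift by 20 mm and each number of a turn by 4 degrees. A row lasts 1/10 s, in which the tool goes at most 50 mm and 8.59 degrees, less where a joint would pass 70% of its speed; a pose out of reach is approached as far as the arm can. A call with a number of a shift or a turn outside -1 to 1 is refused whole. A call with a gripper value outside its range is refused whole. The fingers move at their own pace and stop on an object; FORCE is the grip in N (left out, the last holds). Time passes only in rows, so rows that do not move let the fingers close, or fill a call up. It gives the time, the measured TCP pose, the force, the opening and the grip force at its end, in the units of the state.
- r.get_state(): the state, without advancing time (a new reading comes with each control period).
- vision.capture(name): name is "side" or "top"; returns a dict with "frame" (400x640x3 uint8, blue, green, red), "depth" (400x640 float32, m along the optical axis (not along the pixel's ray), 0 where there is no reading), "camera_matrix" (3x3 intrinsics, pixels), "extrinsics" (4x4, takes a point from world to camera coordinates). Camera axes: x right, y up, looking along -z (the intrinsics and any distortion apply to the point x, -y, -z); pixel columns grow to the right and rows downward; lengths in m; the calibration is good to about 2 mm. A picture is of the moment at which its call begins.
- r.close_job(): hands the job in; it is judged then, once.
The state is a dict: "time_s": time; "joints": joint angles; "qd": joint speeds; "joint_torque": joint torques, N m; "tcp_pos": TCP position; "eef_rot": TCP orientation; "contact_force": force on the tool from outside, world axes, zero at the start; "moment": the same for the moment, N m; "gripper_width": finger opening in m; "gripper_force": force on a finger pad.
Only numpy, scipy, OpenCV 4.12 (cv2) and the standard library are available. Lean on these libraries where they do the work, as an engineer would, in place of code of your own. Each camera call takes 0.05 s, during which the arm holds its last target. There are 200 camera calls.

TASK

An empty drying tray sits on top of the tray that holds a tea brick and is in the way: lift it off and stack it squarely, rails on rails, on the other empty tray across the bench. Then turn the uncovered tea brick over, so that its pale face with the round mark lies down, and lay it flat back in its place on its own tray, square with the rails. Pressed tea crumbles, so never let the brick drop or topple over, and leave the tea nest, the two lower trays and everything else on the bench where they are.

Things in the scene. Friction and masses are not known exactly. Their poses are not given: they have to be found in the camera images.
- cover_tray: empty slatted pine tray to take off, lying on brick_tray at the start: 300 (x) x 252 (y) x 65 mm high, 0.5 kg. Rails 20 mm thick and 65 mm high along its y at x = -140 and +140 mm; y ends open. Stacks rail on rail, does not interlock. Origin: centre of the underside, z up. Grip it by the middle slat (see cover_grip).
- cover_grip (a point): centre of the top face of cover_tray's middle slat, 14 mm above the tray's underside. The slat is 24 mm wide (tray's y), 12 mm thick and runs along the tray's x from rail to rail; other slats alike at y = -114, -66, +66, +114 mm. Free gap beside the middle slat: 42 mm on each side, so open the fingers only halfway. Axes as the tray's.
- brick_tray: tray of the same make and size, loose on the bench below cover_tray, with the brick and the nest on its slats (slat tops 14 mm above the bench). Origin: centre of the underside; z up, y along its rails.
- empty_tray: other empty tray of the same make and size, loose on the bench on the robot's other side (left or right varies). cover_tray goes on it, its origin then 65 mm above this one's. Origin: centre of the underside; z up, y along its rails.
- brick: dark tea brick, 62 (x) x 150 (y) x 36 mm (z), 0.3 kg. Lies along the rails, 55 mm to one side of brick_tray's middle, 39 mm free on both long sides: open the fingers little wider than its 62 mm. Origin: centre of the face that lies down at the start; z points out of the pale marked face. It can be stood on its 62 x 36 mm end on the free bench between the piles and regrasped from the other side.
- brick_center (a point): the centre of the brick's volume, 18 mm from either large face
- nest: the bystander tea nest: a dark dome of pressed tea, 80 mm across and 46 mm high, beside the brick on brick_tray. Origin: centre of the underside.
- cake: bystander: round flat tea cake, 160 mm across, 32 mm high, at the back in the middle. Origin: centre of the underside.
- jar: bystander: glass sample jar, 72 mm across, 110 mm high, at the back left. Origin: centre of the underside.
- brush: bystander: bench brush, 170 mm long (its x), 36 mm high, beyond the free middle of the bench. Origin: centre of the underside.
- mould: bystander: black iron brick mould, 84 by 221 by 50 mm, at the far left. Origin: centre of the underside.
- pick: bystander: tea pick lying flat, 164 mm long (its x), 26 mm high, at the back right. Origin: under the ferrule, on the bench.
- tin: bystander: green tea tin, 77 mm across, 99 mm high, at the far right. Origin: centre of the underside.
There are look-alikes about, which are no part of the job. What is shaped like the brick but blue or orange is not meant.

How it is judged (in metres and radians):
On the way, in this order (a step that is already met when the one before it is completed fails the run):
1. the cover tray is off the brick and stacked squarely on the other empty tray, let go (horizontal distance between cover_tray and empty_tray below 0.016 m and angle between the y axis of cover_tray and the y axis of empty_tray, either way round below 0.09 rad and z of cover_tray in the frame of empty_tray below 0.069 m and angle between cover_tray's own z axis and vertical below 0.05 rad and contact force between the fingers and cover_tray below 0.1 N), for 0.2 s.
2. the brick is turned over, pale face down (angle between brick's own z axis and vertical above 3 rad), for 0.2 s.
At the end, for the whole second after the job is handed in: cover_tray rests on empty_tray, rails on rails (within 16 mm and 5 degrees); the brick rests pale face down (within 4.5 degrees) on the slats of brick_tray, its centre within 35 mm of where it lay and its length within 11 degrees of the rails; both let go and at rest (horizontal distance between cover_tray and empty_tray below 0.016 m and angle between the y axis of cover_tray and the y axis of empty_tray, either way round below 0.09 rad and z of cover_tray in the frame of empty_tray between 0.061 and 0.069 m and angle between cover_tray's own z axis and vertical below 0.05 rad and angle between brick's own z axis and vertical above 3.06 rad and z of brick_center in the frame of brick_tray between 0.027 and 0.037 m and distance of brick_center from where it was at the start of the episode below 0.035 m and angle between the y axis of brick and the y axis of brick_tray, either way round below 0.2 rad and linear speed of each of brick, cover_tray below 0.02 m/s and contact force between the fingers and brick below 0.1 N); the robot touches nothing.
It fails at once if the brick drops or topples: let go, it falls at more than 0.5 m/s (contact force between the fingers and brick below 0.1 N and linear speed of brick above 0.5 m/s).
It fails at once if the tea nest is moved more than 20 mm (distance of nest from where it was at the start of the episode above 0.02 m).
It fails at once if one of the two lower trays is shoved more than 25 mm (distance of any of brick_tray, empty_tray from where it was at the start of the episode above 0.025 m).
It fails at once if another thing on the bench is moved more than 25 mm (distance of any of cake, jar, brush, mould, pick, tin from where it was at the start of the episode above 0.025 m).
It also fails if it takes over 72 s, if anything falls off the work surface, if the arm or the gripper's body presses on something with over 40 N, if the wrist force passes 120 N, or if a joint passes its speed limit or range.

## Working session

There is one attempt and no reset: what is moved stays moved. The work goes in short steps, Python scripts to look and compute and a shell command to move; the robot and the scene stay as the last step left them, time stands still between calls to the robot, and variables do not carry over. Pictures are saved under pics/ and viewed, at most 10 in all, crops included, and the job is handed in when it is done.

```bash
ls; mkdir -p pics; cat > h.py <<'E'
import numpy as np, cv2
from plant import r, vision
def cap(n):
    c=vision.capture(n); return c
def world(c):
    d=c["depth"].astype(float); K=np.array(c["camera_matrix"]); T=np.linalg.inv(np.array(c["extrinsics"]))
    v,u=np.mgrid[:d.shape[0],:d.shape[1]]
    x=(u-K[0,2])/K[0,0]*d; y=(v-K[1,2])/K[1,1]*d
    P=np.stack([x,-y,-d,np.ones_like(d)],-1)@T.T
    P=P[...,:3]; P[d==0]=np.nan
    return P
E
python3 - <<'E'
from h import *
for n in("top","side"):
    c=cap(n); cv2.imwrite(f"pics/{n}0.png",c["frame"]); np.save(f"{n}0.npy",world(c)); print(n,np.round(c["extrinsics"],3).tolist(),np.round(c["camera_matrix"],1).tolist(), [k for k in c])
print(r.get_state())
E
```

```text
pics
top [[0.009, -1.0, 0.017, 0.015], [0.996, 0.01, 0.085, -0.526], [-0.085, 0.016, 0.996, -1.476], [0.0, 0.0, 0.0, 1.0]] [[460.8, 0.0, 322.9], [0.0, 460.8, 201.8], [0.0, 0.0, 1.0]] ['frame', 'depth', 'camera_matrix', 'extrinsics']
side [[0.727, -0.686, -0.022, -0.353], [0.396, 0.393, 0.83, -0.276], [-0.561, -0.612, 0.557, -1.444], [0.0, 0.0, 0.0, 1.0]] [[438.6, 0.0, 317.2], [0.0, 438.6, 204.0], [0.0, 0.0, 1.0]] ['frame', 'depth', 'camera_matrix', 'extrinsics']
{'time_s': 0.1, 'joints': array([ 8.08523097e+01,  2.05870383e+01,  6.38794837e-01, -1.86089895e-02,
       -7.01348892e+01, -1.65036262e+01]), 'qd': array([ 0.00735939, -0.07160624,  0.16469038,  0.02654063,  0.0760205 ,
       -0.03742418]), 'joint_torque': array([-1.36272938e-03, -5.84163630e+01,  2.93754226e+01,  7.01557472e+00,
        1.02130932e-02, -5.08671292e-05]), 'tcp_pos': array([0.29205926, 0.60803379, 0.20981521]), 'eef_rot': array([ 1.79915322e+02, -6.84444878e-03, -2.56576476e+01]), 'contact_force': array([ 0.6817388 , -0.28987712,  0.75660436]), 'moment': array([ 0.02453548,  0.00781762, -0.01607204]), 'gripper_force': 0.0, 'gripper_width': 0.08755576111133968}
```

View pics/top0.png

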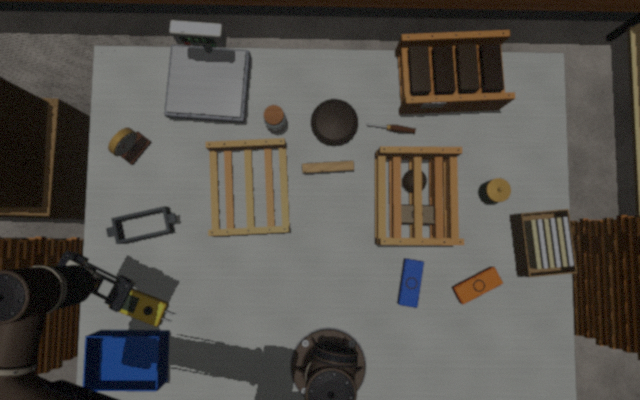

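View pics/side0.png

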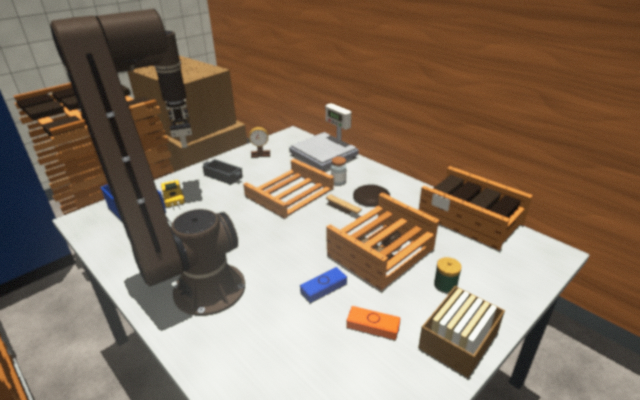

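Top view: empty tray around (249,188), cover/brick tray around (419,196), both with their rails along world y. The brick shows below the cover at about (418,215) and the nest at (415,180). The blue and orange decoys lie in front at (411,283) and (477,285).

```bash
cat >> h.py <<'E'
def rect(P,m):
    q=P[m][:,:2].astype(np.float32)*1000
    return cv2.minAreaRect(q)
def box(P,us,vs,z0,z1):
    m=np.zeros(P.shape[:2],bool); m[vs[0]:vs[1],us[0]:us[1]]=1
    with np.errstate(invalid='ignore'): m&=(P[...,2]>z0)&(P[...,2]<z1)
    return m
E
python3 - <<'E'
from h import *
P=np.load("top0.npy"); f=cv2.imread("pics/top0.png")
for nm,us,vs,z0,z1 in [("empty",(195,305),(125,245),.055,.075),("cover",(365,475),(135,255),.12,.14),("cslat",(365,475),(160,232),.07,.09),("eslat",(195,305),(155,225),.008,.025),("brick",(380,455),(195,235),.035,.062),("nest",(390,440),(150,200),.025,.062)]:
    m=box(P,us,vs,z0,z1); print(nm,m.sum(),rect(P,m),np.nanmedian(P[m],0), P[m][:,2].min(),P[m][:,2].max())
    if nm in("empty","cover"):
        q=P[m]; mx=np.median(q[:,0])
        mx=(q[:,0].min()+q[:,0].max())/2
        for s in (q[:,0]>mx,q[:,0]<mx):
            a=q[s]; print("  rail",cv2.minAreaRect((a[:,:2]*1000).astype(np.float32)),np.polyfit(a[:,1],a[:,0],1), np.percentile(a[:,1],[0,1,99,100]))
# bench between the piles
m=box(P,(295,370),(185,300),-.05,.3); print(np.percentile(P[m][:,2],[1,50,99]))
# row of u vs slat z for the cover along mid row
print(np.round(P[195,372:470,1:],3).tolist())
cv2.imwrite("pics/crop.png",cv2.resize(f[130:260,360:480],None,fx=4.5,fy=4.5,interpolation=cv2.INTER_CUBIC))
E
```

```text
empty 1098 ((590.9011840820312, 265.5321960449219), (340.0382995605469, 251.8985137939453), 3.51589035987854) [0.69726949 0.26105691 0.0653541 ] 0.055231699153224456 0.074934600620842
  rail ((729.7032470703125, 273.6766662597656), (61.31420135498047, 251.0450897216797), 3.77353835105896) [-0.09343559  0.73707206] [0.14697809 0.14937471 0.39686496 0.39793808]
  rail ((431.3053894042969, 255.72242736816406), (20.044099807739258, 251.90830993652344), 3.435114622116089) [-0.05953219  0.4464238 ] [0.12962055 0.13279943 0.37920996 0.38148187]
cover 1184 ((542.7421264648438, -275.2618713378906), (300.07611083984375, 252.6843719482422), 0.4169163703918457) [ 0.6712396  -0.27598539  0.13038607] 0.12013957785933016 0.13916000983842025
  rail ((681.8463745117188, -274.2481689453125), (21.79384994506836, 252.69369506835938), 0.45514288544654846) [-0.00072808  0.68117349] [-0.40055383 -0.39785577 -0.15045527 -0.14793619]
  rail ((401.89385986328125, -275.99468994140625), (18.067663192749023, 252.11767578125), 0.49922820925712585) [-0.00902093  0.39938276] [-0.4020749  -0.39994702 -0.15052914 -0.
[... 1772 characters left out ...]
0.328, 0.002], [-0.327, 0.018], [-0.33, 0.02], [-0.333, 0.02], [-0.338, 0.014], [-0.341, 0.016], [-0.329, 0.076], [-0.331, 0.079], [-0.332, 0.086], [-0.338, 0.078], [-0.34, 0.08], [-0.344, 0.08], [-0.347, 0.08], [-0.35, 0.08], [-0.353, 0.08], [-0.377, 0.007], [-0.379, 0.008], [-0.379, 0.02], [-0.385, 0.011], [-0.386, 0.019], [-0.39, 0.018], [-0.377, 0.074], [-0.378, 0.079], [-0.381, 0.081], [-0.384, 0.082], [-0.386, 0.085], [-0.393, 0.074], [-0.392, 0.085], [-0.398, 0.077], [-0.399, 0.083], [-0.428, -0.0], [-0.433, -0.003], [-0.436, -0.001], [-0.437, 0.005], [-0.441, 0.001], [-0.444, 0.003], [-0.447, 0.003], [-0.449, 0.007], [-0.454, 0.004], [-0.456, 0.007], [-0.459, 0.008], [-0.464, 0.003]]
```

View pics/crop.png

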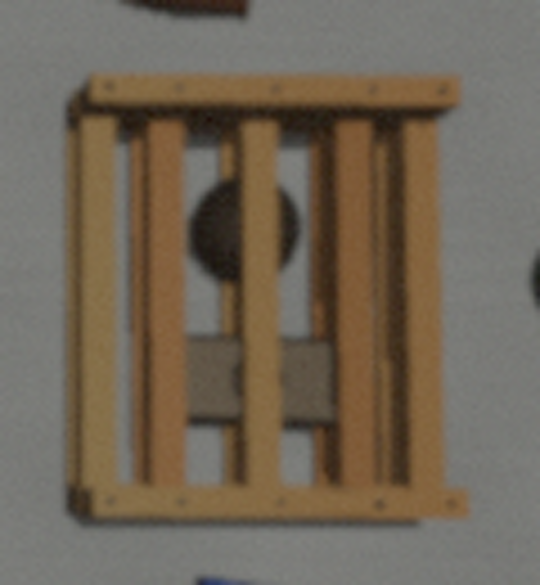

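The two rail piles fit their sizes (300 x 252 mm, rail tops at 65 and 130 mm). The cover is at about (0.542, -0.275), yaw 0.4°. The empty tray's near rail gives about (0.571, 0.264), yaw 3.4°. I'll turn the tool to yaw 0 and travel to the cover.

```bash

python3 -m pendant '[[[0,0,0,0,0,-1,0],[0,0,0,0,0,-1,0],[0,0,0,0,0,-1,0],[0,0,0,0,0,-1,0],[0,0,0,0,0,-1,0],[0,0,0,0,0,-1,0],[0,0,0,0,0,-0.5,0],[0.28,1,0,0,0,0,0]]]'
python3 -m pendant '[[[0.28,1,0,0,0,0,0],[0.28,1,0,0,0,0,0],[0.28,1,0,0,0,0,0],[0.28,1,0,0,0,0,0],[0.28,1,0,0,0,0,0],[0.28,1,0,0,0,0,0],[0.28,1,0,0,0,0,0],[0.28,1,0,0,0,0,0]]]'
python3 - <<'E'
from h import *
P=np.load("top0.npy")
# empty tray: far rail without the jar (jar at u 265-290,v 105-132), both rails separately
for us,vs in (((200,262),(132,160)),((200,300),(222,245)),((285,300),(132,160))):
    m=box(P,us,vs,.055,.075); print(rect(P,m))
for us,vs in (((195,305),(135,152)),):
    m=box(P,us,vs,.058,.072)&(P[...,0]<.731); print(rect(P,m))
E
```

```text
time_s: 0.9
tcp_pos: [0.2974, 0.5894, 0.2094]
eef_rot: [179.9, 0.0, 0.5]
contact_force: [0.6, -1.1, -0.2]
gripper_width: 0.044
gripper_force: 0.0
time_s: 1.7
tcp_pos: [0.3441, 0.4272, 0.2107]
eef_rot: [-180.0, 0.0, 0.3]
contact_force: [0.2, -0.4, -0.0]
gripper_width: 0.0441
gripper_force: 0.0
((707.8994750976562, 308.5950927734375), (22.36158561706543, 178.36203002929688), 2.795738458633423)
((431.305419921875, 255.722412109375), (20.044099807739258, 251.9083251953125), 3.435114622116089)
((0.0, 0.0), (0.0, 0.0), 0.0)
((710.3960571289062, 272.5301513671875), (21.959951400756836, 250.6959228515625), 3.311835289001465)
```

```bash

for i in 1 2 3 4; do python3 -m pendant '[[[0.282,1,0,0,0,0,0],[0.282,1,0,0,0,0,0],[0.282,1,0,0,0,0,0],[0.282,1,0,0,0,0,0],[0.282,1,0,0,0,0,0],[0.282,1,0,0,0,0,0],[0.282,1,0,0,0,0,0],[0.282,1,0,0,0,0,0]]]' | grep -E "time|tcp"; done
python3 -m pendant '[[[0.282,1,0,0,0,0,0],[0.282,1,0,0,0,0,0],[0.3,1,0,0,0,0,0],[0,0.1,0,0,0,0,0],[0,0,1,0,0,0,0],[0,0,1,0,0,0,0],[0,0,0,0,0,0,0],[0,0,0,0,0,0,0]]]'
python3 -c "from h import *;print(np.round(r.get_state()['joints'],1))"
```

```text
time_s: 2.5
tcp_pos: [0.3901, 0.2673, 0.2107]
time_s: 3.3
tcp_pos: [0.4359, 0.1076, 0.2107]
time_s: 4.1
tcp_pos: [0.4818, -0.0521, 0.2107]
time_s: 4.9
tcp_pos: [0.5276, -0.2118, 0.2106]
time_s: 5.7
tcp_pos: [0.5453, -0.2723, 0.171]
eef_rot: [180.0, 0.0, 0.4]
contact_force: [0.5, 0.1, 1.3]
gripper_width: 0.0438
gripper_force: 0.0
[ -8.2  16.1 -11.2   0.  -62.8  98.5]
```

```bash

python3 -m pendant '[[[-0.15,0.14,0.75,0,0,0,0],[0,0,1,0,0,0,0],[0,0,1,0,0,0,0],[0,0,1,0,0,0,0],[0,0,0.5,0,0,0,0],[0,0,0.5,0,0,0,0],[0,0,0,0,0,0,0],[0,0,0,0,0,0,-1]]]' 40
python3 -m pendant '[[[0,0,0,0,0,0,-1],[0,0,0,0,0,0,-1],[0,0,0,0,0,0,-1],[0,0,0,0,0,0,-1],[0,0,-0.3,0,0,0,-1],[0,0,-0.5,0,0,0,-1],[0,0,-1,0,0,0,-1],[0,0,-1,0,0,0,-1]]]'
```

```text
time_s: 6.5
tcp_pos: [0.5433, -0.2751, 0.0765]
eef_rot: [180.0, -0.1, 0.4]
contact_force: [-0.1, -0.4, 0.7]
gripper_width: 0.0398
gripper_force: 0.0
time_s: 7.3
tcp_pos: [0.5427, -0.275, 0.133]
eef_rot: [180.0, 0.0, 0.3]
contact_force: [0.1, -0.2, 0.9]
gripper_width: 0.0006
gripper_force: 0.0
```

```bash

python3 - <<'E'
from h import *
c=cap("top"); P=world(c); cv2.imwrite("pics/top1.png",cv2.resize(c["frame"][120:270,340:500],None,fx=4,fy=4)); np.save("top1.npy",P)
m=box(P,(365,475),(135,255),.12,.138); print(rect(P,m))
c=cap("side");np.save("side1.npy",world(c)); cv2.imwrite("pics/side1.png",cv2.resize(c["frame"][150:310,280:480],None,fx=3.5,fy=3.5))
print(r.get_state()['gripper_width'])
E
```

```text
((543.0548095703125, -304.7070007324219), (300.344970703125, 191.75750732421875), 0.32664644718170166)
4.776426321006561e-05
```

View pics/side1.png

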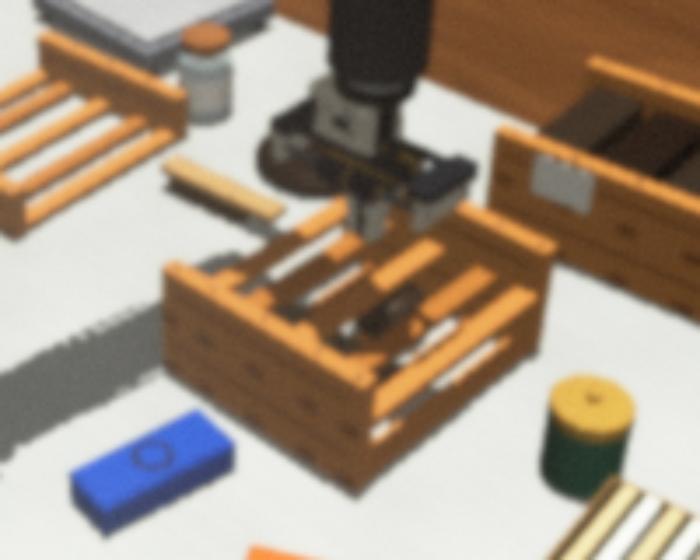

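The side view shows the cover still in place at its old pose and the gripper shut above it at (375,200), so the fingers closed later than I lifted. I'll go down again and close while holding still.

```bash

python3 -m pendant '[[[0,0,0,0,0,0,0],[0,0,0,0,0,0,0],[0,0,0,0,0,0,0],[0,0,0,0,0,0,0],[0,0,0,0,0,0,0],[0,0,0,0,0,0,0],[0,0,0,0,0,0,0],[0,0,0,0,0,0,0]]]'
python3 -m pendant '[[[0,0,1,0,0,0,0],[0,0,1,0,0,0,0],[0,0,0.5,0,0,0,0],[0,0,0.35,0,0,0,0],[0,0,0,0,0,0,0],[0,0,0,0,0,0,0],[0,0,0,0,0,0,-1],[0,0,0,0,0,0,-1]]]' 50
python3 -m pendant '[[[0,0,0,0,0,0,-1],[0,0,0,0,0,0,-1],[0,0,0,0,0,0,-1],[0,0,0,0,0,0,-1],[0,0,0,0,0,0,-1],[0,0,0,0,0,0,-1],[0,0,0,0,0,0,-1],[0,0,0,0,0,0,-1]]]'
```

```text
time_s: 8.2
tcp_pos: [0.5427, -0.2749, 0.1316]
eef_rot: [-180.0, 0.0, 0.3]
contact_force: [0.4, -0.4, -1.0]
gripper_width: 0.0436
gripper_force: 0.0
time_s: 9.0
tcp_pos: [0.5432, -0.275, 0.0754]
eef_rot: [180.0, -0.1, 0.3]
contact_force: [-0.5, -0.2, -0.4]
gripper_width: 0.033
gripper_force: 0.0
time_s: 9.8
tcp_pos: [0.5427, -0.2749, 0.0747]
eef_rot: [180.0, 0.0, 0.3]
contact_force: [0.5, -0.4, -0.1]
gripper_width: 0.0004
gripper_force: 0.0
```

```bash

python3 - <<'E'
from h import *
for n in ("side","top"):
    c=cap(n); P=world(c); np.save(n+"2.npy",P)
    cv2.imwrite(f"pics/{n}2f.png",c["frame"])
    f=c["frame"].copy()
    E=np.array(c["extrinsics"]);K=np.array(c["camera_matrix"])
    for p in ([.543,-.275,.079],[.543,-.275,.053],[.543,-.275,.2],[.543,-.275,.01],[.403,-.275,.079],[.682,-.275,.079]):
        q=E@np.r_[p,1]; u=K[0,0]*q[0]/-q[2]+K[0,2]; v=K[1,1]*-q[1]/-q[2]+K[1,2]; print(n,p,round(u),round(v),-q[2], c["depth"][int(v),int(u)])
        cv2.circle(f,(int(u),int(v)),1,(0,0,255),-1)
    f=f[130:310,330:480] if n=="side" else f[110:270,330:500]
    cv2.imwrite(f"pics/{n}2.png",cv2.resize(f,None,fx=3,fy=3))
a,b=cv2.imread("pics/side2.png"),cv2.imread("pics/top2.png")
h=max(a.shape[0],b.shape[0]);o=np.zeros((h,a.shape[1]+b.shape[1],3),np.uint8);o[:a.shape[0],:a.shape[1]]=a;o[:b.shape[0],a.shape[1]:]=b
cv2.imwrite("pics/both2.png",cv2.resize(o,None,fx=.8,fy=.8,interpolation=cv2.INTER_AREA));print(o.shape)
E
```

```text
side [0.543, -0.275, 0.079] 382 234 1.5365704033240957 1.5165454
side [0.543, -0.275, 0.053] 382 239 1.5510592236255116 1.5157496
side [0.543, -0.275, 0.2] 385 205 1.469141662690582 1.4362708
side [0.543, -0.275, 0.01] 381 249 1.5750215033547768 1.519407
side [0.403, -0.275, 0.079] 355 252 1.4580202968349145 1.4332467
side [0.682, -0.275, 0.079] 407 217 1.6145594376240682 1.4156163
top [0.543, -0.275, 0.079] 417 196 1.4479742130084265 1.2657392
top [0.543, -0.275, 0.053] 415 197 1.4738764823358366 1.266622
top [0.543, -0.275, 0.2] 426 192 1.3274290365231722 1.0348547
top [0.543, -0.275, 0.01] 413 198 1.5167148508388608 1.2869844
top [0.403, -0.275, 0.079] 418 241 1.4360493727243342 1.380402
top [0.682, -0.275, 0.079] 417 152 1.4598138758619184 1.4077398
(540, 960, 3)
```

View pics/both2.png

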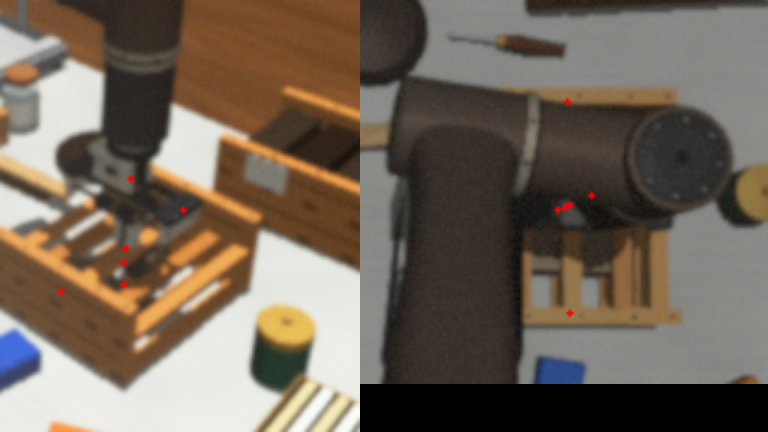

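The tool is aligned with the middle slat, which in the top half runs at column 570 through the marks. The fingertips at (125,250) in the side half seem to end around slat height, so I'll check the tip height in depth.

```bash

python3 - <<'E'
from h import *
P=np.load("side2.npy")
for u in (378,381,384,387):
    print(u,[(v,*np.round(P[v,u]*1000).astype(int).tolist()) for v in range(218,256,2)])
f=cv2.imread("pics/side2f.png")[195:270,350:425]
cv2.imwrite("pics/z.png",cv2.resize(f,None,fx=8,fy=8,interpolation=cv2.INTER_CUBIC))
print(r.get_state())
E
```

```text
378 [(218, 502, -283, 171), (220, 503, -283, 163), (222, 533, -260, 126), (224, 531, -262, 120), (226, 529, -265, 114), (228, 531, -263, 103), (230, 526, -267, 99), (232, 606, -207, 14), (234, 597, -214, 14), (236, 525, -270, 75), (238, 516, -278, 76), (240, 502, -289, 81), (242, 499, -292, 76), (244, 567, -240, -2), (246, 514, -282, 44), (248, 502, -292, 47), (250, 489, -302, 52), (252, 482, -308, 51), (254, 402, -371, 128)]
381 [(218, 501, -296, 178), (220, 502, -296, 170), (222, 504, -295, 160), (224, 527, -278, 131), (226, 535, -273, 115), (228, 533, -275, 108), (230, 529, -278, 104), (232, -9223372036854775808, -9223372036854775808, -9223372036854775808), (234, 541, -270, 75), (236, 535, -276, 73), (238, 519, -289, 80), (240, 519, -289, 72), (242, 562, -258, 21), (244, 572, -251, 1), (246, 552, -267, 13), (248, 509, -300, 48), (250, 501, -306, 47), (252, 467, -332, 74), (254, 409, -377, 127)]
384 [(218, 507, -304, 179), (220, 506, -305, 172), (222, 503, -308, 167), (224, 501, -310, 161), (226, 528, -290, 128), (228, 531, -289, 117), (230, 530, -290, 110), (232, 525, -294, 106), 
[... 719 characters left out ...]
  2.11230061e+01, -1.78244718e+01,  2.23524725e-03,
       -5.10597121e+01,  9.88306239e+01]), 'qd': array([-0.01923499,  0.02044373,  0.10440482,  0.01552571, -0.02065276,
       -0.02587844]), 'joint_torque': array([ 6.66910000e-04, -5.39900494e+01,  2.43134505e+01,  5.68525985e+00,
        7.12808222e-02,  3.62318346e-06]), 'tcp_pos': array([ 0.54268106, -0.27490417,  0.07462012]), 'eef_rot': array([1.79999386e+02, 7.37159858e-03, 3.45996168e-01]), 'contact_force': array([-0.29524862,  0.50533524,  0.25089792]), 'moment': array([-0.08064372,  0.01026504, -0.03251416]), 'gripper_force': 0.0, 'gripper_width': 0.0005919610665737948}<stdin>:4: RuntimeWarning: invalid value encountered in cast
```

View pics/z.png

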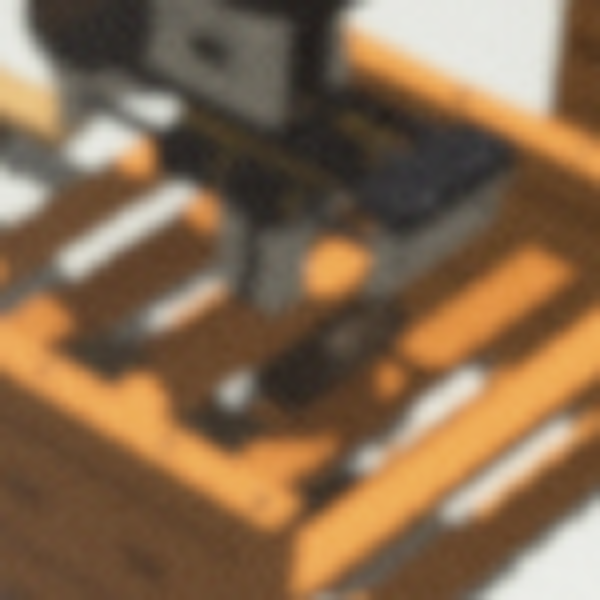

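```bash

python3 - <<'E'
from h import *
for s in ("side1","side2"):
    P=np.load(s+".npy")
    z0=.09 if s=="side2" else .14
    for a in np.arange(z0,z0+.08,.01):
        with np.errstate(invalid='ignore'): m=(P[...,2]>a)&(P[...,2]<a+.01)&(P[...,0]>.48)&(P[...,0]<.59)&(P[...,1]>-.39)&(P[...,1]<-.16)
        q=P[m]; print(s,round(a,3),len(q),np.histogram(q[:,1],np.arange(-.39,-.159,.01))[0])
E
```

```text
side1 0.14 0 [0 0 0 0 0 0 0 0 0 0 0 0 0 0 0 0 0 0 0 0 0 0 0]
side1 0.15 20 [0 0 0 0 0 0 0 0 0 7 2 7 4 0 0 0 0 0 0 0 0 0 0]
side1 0.16 29 [ 0  0  0  0  0  0  0  0  0 13  5  6  4  1  0  0  0  0  0  0  0  0  0]
side1 0.17 27 [ 0  0  0  0  0  0  0  0  0 10  4  7  6  0  0  0  0  0  0  0  0  0  0]
side1 0.18 28 [ 0  0  0  0  0  0  0  0  0 12  4  5  7  0  0  0  0  0  0  0  0  0  0]
side1 0.19 24 [ 0  0  0  0  0  0  0  0  0 11  5  4  4  0  0  0  0  0  0  0  0  0  0]
side1 0.2 5 [0 0 0 0 0 0 0 0 3 1 0 0 0 1 0 0 0 0 0 0 0 0 0]
side1 0.21 27 [ 0  0 10  1  0  0  0  3  4  1  0  0  0  1  0  0  0  0  0  7  0  0  0]
side1 0.22 122 [ 0  0 38  0  2  1  3  9 12  4  7  5  5  6  4  0  2  1  4 16  3  0  0]
side2 0.09 18 [0 0 0 0 0 0 0 0 0 5 5 3 5 0 0 0 0 0 0 0 0 0 0]
side2 0.1 32 [ 0  0  0  0  0  0  0  0  0  9 11  5  7  0  0  0  0  0  0  0  0  0  0]
side2 0.11 19 [0 0 0 0 0 0 0 0 0 4 5 4 5 1 0 0 0 0 0 0 0 0 0]
side2 0.12 31 [ 0  0  0  0  0  0  0  0  0 13  7  4  5  2  0  0  0  0  0  0  0  0  0]
side2 0.13 15 [0 0 0 0 0 0 0 0 0 6 1 3 3 2 0 0 0 0 0 0 0 0 0]
side2 0.14 2 [0 0 0 0 0 0 0 0 1 0 0 0 0 1 0 0 0 0 0 0 0 0 0]
side2 0.15 46 [ 0  0 17  1  0  0  0  6  5  1  1  1  2  1  1  0  0  0  0 10  0  0  0]
side2 0.16 123 [ 0  0 35  2  2  4  3 12 10  5  4  6  6  7  3  1  3  1  3 14  2  0  0]
```

The fingers are shut and in the right place in x and y. But the depth image puts the tips about 30 mm higher than the reported pose implies, so they closed above the slat. I'll check this offset across the captures.

```bash

python3 - <<'E'
from h import *
for s,t in (("side0",[.292,.608,.2098]),("side1",[.5427,-.275,.132]),("side2",[.5427,-.2749,.0747])):
    P=np.load(s+".npy"); d=P-np.array(t)
    with np.errstate(invalid='ignore'): m=(np.abs(d[...,0])<.06)&(np.abs(d[...,1])<.09)&(d[...,2]>-.03)&(d[...,2]<.13)
    if s!="side0": 
        with np.errstate(invalid='ignore'): m&=(np.abs(d[...,1])<.03)&(d[...,0]>-.03)&(d[...,0]<.015)
    print(s,np.histogram(d[m][:,2],np.arange(-.03,.13,.005))[0], np.median(d[m],0))
E
```

```text
side0 [ 0  0  0  0  0  0  0  0  3  3  5  9  6  5  6  8  5  4  6  6  2  7 18 17
 13 32 28 14 22 29 77] [-0.02308712 -0.05308105  0.10294888]
side1 [ 0  0  0  0  0  0  0  0  0  0  6 20 15  9 16 15 14 13 13  9  2  1  0  0
  0  0  5 29 22 14 33] [-0.01185847 -0.00981537  0.1045418 ]
side2 [ 2  0  0  2  8 14 41  4  2  5 13 16 16  8 10 16 15 11  4  2  1  0  0  0
  1  5 29 18 13 32 36] [-0.01351901 -0.01103249  0.05621942]
```

```bash

python3 -m pendant '[[[0,0,0.2,0,0,0,-1],[0,0,0.1,0,0,0,-1],[0,0,0,0,0,0,-1],[0,0,0,0,0,0,-1],[0,0,0,0,0,0,-1],[0,0,0,0,0,0,-1],[0,0,0,0,0,0,-1],[0,0,0,0,0,0,-1]]]' | grep -E "tcp|force"
python3 -m pendant '[[[0,0,0.1,0,0,0,-1],[0,0,0,0,0,0,-1],[0,0,0,0,0,0,-1],[0,0,0.1,0,0,0,-1],[0,0,0,0,0,0,-1],[0,0,0,0,0,0,-1],[0,0,0,0,0,0,-1],[0,0,0,0,0,0,-1]]]'
```

```text
tcp_pos: [0.5427, -0.2749, 0.0687]
contact_force: [-0.9, -0.4, 0.6]
gripper_force: 0.0
time_s: 11.5
tcp_pos: [0.5428, -0.2749, 0.0647]
eef_rot: [180.0, -0.0, 0.3]
contact_force: [-0.3, -0.2, -0.4]
gripper_width: 0.0004
gripper_force: 0.0
```

```bash

python3 -m pendant '[[[0,0,0.05,0,0,0,-1],[0,0,0.05,0,0,0,-1],[0,0,0.05,0,0,0,-1],[0,0,0.05,0,0,0,-1],[0,0,0,0,0,0,-1],[0,0,0,0,0,0,-1],[0,0,0,0,0,0,-1],[0,0,0,0,0,0,-1]]]' | grep -E "tcp|force"
python3 -m pendant '[[[0,0,0.05,0,0,0,-1],[0,0,0.05,0,0,0,-1],[0,0,0,0,0,0,-1],[0,0,0,0,0,0,-1],[0,0,0,0,0,0,-1],[0,0,0,0,0,0,-1],[0,0,0,0,0,0,-1],[0,0,0,0,0,0,-1]]]' | grep -E "tcp|force"
```

```text
tcp_pos: [0.5429, -0.275, 0.0634]
contact_force: [-6.6, 5.8, 21.7]
gripper_force: 10.5
tcp_pos: [0.543, -0.275, 0.0632]
contact_force: [-11.8, 10.0, 35.5]
gripper_force: 17.8
```

Contact with the slat top (79 mm) came at a reported TCP z of 0.0637. The tips therefore stand 15.5 mm above the reported TCP instead of 22 mm below it, an offset of +37.5 mm. I'll back up, open, and grasp at reported z 0.0385.

```bash

python3 -m pendant '[[[0,0,-0.5,0,0,0,-1],[0,0,-0.5,0,0,0,0],[0,0,0,0,0,0,0],[0,0,0,0,0,0,0],[0,0,0,0,0,0,0],[0,0,0,0,0,0,0],[0,0,0,0,0,0,0],[0,0,0,0,0,0,0]]]'
python3 -m pendant '[[[0,0,1,0,0,0,0],[0,0,0.5,0,0,0,0],[0,0,0.5,0,0,0,0],[0,0,0.1,0,0,0,0],[0,0,0,0,0,0,-1],[0,0,0,0,0,0,-1],[0,0,0,0,0,0,-1],[0,0,0,0,0,0,-1]]]' 50
```

```text
time_s: 13.9
tcp_pos: [0.5426, -0.2749, 0.0783]
eef_rot: [-180.0, 0.0, 0.3]
contact_force: [-0.1, 0.4, 0.9]
gripper_width: 0.0435
gripper_force: 0.0
time_s: 14.7
tcp_pos: [0.5432, -0.2751, 0.0373]
eef_rot: [180.0, -0.1, 0.3]
contact_force: [1.3, -0.2, 1.3]
gripper_width: 0.0237
gripper_force: 50.0
```

```bash

python3 -m pendant '[[[0,0,0,0,0,0,-1],[0,0,0,0,0,0,-1],[0,0,-0.1,0,0,0,-1],[0,0,-0.3,0,0,0,-1],[0,0,-0.5,0,0,0,-1],[0,0,-0.1,0,0,0,-1],[0,0,0,0,0,0,-1],[0,0,0,0,0,0,-1]]]'
```

```text
time_s: 15.5
tcp_pos: [0.5426, -0.2748, 0.0566]
eef_rot: [-180.0, 0.0, 0.3]
contact_force: [0.4, 0.4, -4.7]
gripper_width: 0.0234
gripper_force: 50.0
```

```bash

python3 -m pendant '[[[0,0,-1,0,0,0,-1],[0,0,-1,0,0,0,-1],[0,-0.5,0,0,0,0,-1],[0,-0.8,0,0,0,0,-1],[0,-1,0,0,0,0,-1],[0,-1,0,0,0,0,-1],[0,-1,0,0,0,0,-1],[0,-1,0,0,0,0,-1]]]' | grep -E "tcp|width"
python3 -m pendant '[[[0,-1,0,0,0,0,-1],[0,-1,0,0,0,0,-1],[0,-1,0,0,0,0,-1],[0,-1,0,0,0,0,-1],[0,-1,0,0,0,0,-1],[0,-1,0,0,0,0,-1],[0,-1,0,0,0,0,-1],[0,-1,0,0,0,0,-1]]]' | grep -E "tcp|width"
python3 -m pendant '[[[0,-1,0,0,0,0,-1],[0,-1,0,0,0,0,-1],[0,-1,0,0,0,0,-1],[0,-1,0,0,0,0,-1],[0,-1,0,0,0,0,-1],[0,-1,0,0,0,0,-1],[0,-1,0,0,0,0,-1],[0,-1,0,0,0,0,-1]]]' | grep -E "tcp|width"
python3 -m pendant '[[[0,-1,0,0,0,0,-1],[0,-1,0,0,0,0,-1],[0,-1,0,0,0,0,-1],[0,-1,0,0,0,0,-1],[0.4,-0.65,0,0,0,-0.4,-1],[0.5,0,0,0,0,-0.38,-1],[0.5,0,0,0,0,0,-1],[0,0,0,0,0,0,-1]]]'
python3 - <<'E'
from h import *
c=cap("top");P=world(c)
np.save("top3.npy",P);cv2.imwrite("pics/top3.png",c["frame"])
# uncovered brick tray
for nm,us,vs,z0,z1 in [("tray",(360,475),(130,255),.055,.075),("brick",(380,455),(190,240),.04,.056),("nest",(390,440),(150,200),.03,.07)]:
    m=box(P,us,vs,z0,z1); print(nm,m.sum(),rect(P,m) if m.sum()>5 else 0,np.median(P[m],0))
E
```

```text
tcp_pos: [0.5407, -0.1669, 0.0951]
gripper_width: 0.0232
tcp_pos: [0.5395, -0.0073, 0.0952]
gripper_width: 0.0235
tcp_pos: [0.5383, 0.1523, 0.0952]
gripper_width: 0.0235
time_s: 18.7
tcp_pos: [0.5689, 0.2453, 0.0963]
eef_rot: [180.0, -0.0, 3.4]
contact_force: [-0.6, -0.9, -4.8]
gripper_width: 0.0233
gripper_force: 50.0
tray 1319 ((545.082275390625, -273.35894775390625), (300.50592041015625, 252.95066833496094), 0.16372250020503998) [ 0.58677474 -0.27243505  0.0643991 ]
brick 871 ((489.64971923828125, -278.0570983886719), (153.51673889160156, 132.41162109375), 53.19709777832031) [ 0.49045423 -0.27635096  0.0505995 ]
nest 827 ((626.5782470703125, -273.60406494140625), (133.3759002685547, 162.8131103515625), 0.8341695070266724) [ 0.62364578 -0.26958309  0.0575778 ]
```

```bash

python3 -m pendant '[[[0.155,-0.93,0,0,0,0,-1],[0,0,0.6,0,0,0,-1],[0,0,0.7,0,0,0,-1],[0,0,0.7,0,0,0,-1],[0,0,0.3,0,0,0,-1],[0,0,0,0,0,0,-1],[0,0,0,0,0,0,-1],[0,0,0,0,0,0,-1]]]'
python3 - <<'E'
from h import *
for n in("top","side"):
    c=cap(n);P=world(c);np.save(n+"4.npy",P);cv2.imwrite(f"pics/{n}4.png",c["frame"])
    with np.errstate(invalid='ignore'): near=(P[...,1]>.1)&(P[...,1]<.42)&(P[...,2]>.132)&(P[...,2]<.152)
    for a,b in ((.40,.455),(.69,.727)):
        m=near&(P[...,0]>a)&(P[...,0]<b); print(n,m.sum(),rect(P,m),np.median(P[m],0),np.percentile(P[m][:,1],[1,99]))
E
```

```text
time_s: 19.55
tcp_pos: [0.57, 0.264, 0.0513]
eef_rot: [-180.0, -0.1, 3.5]
contact_force: [0.2, -0.6, -4.5]
gripper_width: 0.0232
gripper_force: 50.0
top 582 ((429.34393310546875, 256.29193115234375), (19.97115135192871, 251.5755615234375), 3.3484013080596924) [0.42932086 0.25709038 0.1441397 ] [0.13128301 0.37901236]
top 588 ((708.6634521484375, 272.4228515625), (21.826147079467773, 250.846923828125), 3.38257098197937) [0.70795458 0.2683109  0.14452733] [0.14761706 0.39570385]
side 244 ((423.06304931640625, 252.5016632080078), (30.753925323486328, 256.75408935546875), 1.2577338218688965) [0.42163642 0.24313751 0.14022486] [0.12739071 0.37636428]
side 169 ((705.1742553710938, 253.3809814453125), (30.843692779541016, 227.95118713378906), 2.541243314743042) [0.70192752 0.2389005  0.13995325] [0.14276616 0.36290251]
```

```bash

python3 -m pendant '[[[0.09,0,0.3,0,0,0,-1],[0,0,0.2,0,0,0,-1],[0,0,0.1,0,0,0,-1],[0,0,0.1,0,0,0,-1],[0,0,0,0,0,0,-1],[0,0,0,0,0,0,-0.2],[0,0,0,0,0,0,0],[0,0,0,0,0,0,0]]]'
python3 -m pendant '[[[0,0,0,0,0,0,0],[0,0,-0.5,0,0,0,0],[0,0,-1,0,0,0,0],[0,0,-1,0,0,0,0],[0,0,-1,0,0,0,0],[0,0,-1,0,0,0,0],[0,0,-1,0,0,0,0],[0,0,-1,0,0,0,0]]]'
python3 - <<'E'
from h import *
c=cap("top");P=world(c);np.save("top5.npy",P)
with np.errstate(invalid='ignore'): near=(P[...,1]>.1)&(P[...,1]<.42)&(P[...,2]>.12)&(P[...,2]<.142)
for a,b in ((.40,.455),(.69,.725)):
    m=near&(P[...,0]>a)&(P[...,0]<b); print(m.sum(),rect(P,m),np.median(P[m],0))
f=c["frame"]; np.save("top5f.npy",f)
# brick pose: brick-coloured top face
P=np.load("top3.npy");f=cv2.imread("pics/top3.png")
m=box(P,(385,455),(195,240),.043,.058)
for k in (0,): 
    m=m.astype(np.uint8); m=cv2.morphologyEx(m,cv2.MORPH_OPEN,np.ones((3,3),np.uint8))
    n,l,s,_=cv2.connectedComponentsWithStats(m); i=1+np.argmax(s[1:,4]); print("brick",s[i],rect(P,l==i),np.median(P[l==i],0))
m=box(P,(360,475),(130,255),.055,.075)
for a,b in ((.38,.42),(.66,.70)):
    q=m&(P[...,0]>a)&(P[...,0]<b); print("rail",rect(P,q))
m=box(P,(390,445),(150,205),.045,.07)
q=P[m];q=q[(q[:,0]>.54)&(q[:,0]<.67)]; print("nest",np.median(q,0),q.min(0),q.max(0))
m=box(P,(300,345),(290,400),-.01,.5)
with np.errstate(invalid='ignore'): print("brush",rect(P,box(P,(295,360),(150,185),.02,.05)))
E
```

```text
time_s: 20.45
tcp_pos: [0.5719, 0.2643, 0.037]
eef_rot: [-180.0, -0.1, 3.5]
contact_force: [-0.0, 0.4, 0.1]
gripper_width: 0.0411
gripper_force: 0.0
time_s: 21.25
tcp_pos: [0.5715, 0.2639, 0.1685]
eef_rot: [-180.0, -0.0, 3.5]
contact_force: [0.0, -0.8, 0.7]
gripper_width: 0.0442
gripper_force: 0.0
567 ((430.5158386230469, 255.99978637695312), (20.224523544311523, 249.20851135253906), 3.3484437465667725) [0.43036395 0.25498288 0.13029847]
397 ((712.3455200195312, 235.233154296875), (22.588781356811523, 178.08811950683594), 3.3759217262268066) [0.71135374 0.23327399 0.13009176]
brick [393 204  47  20 866] ((489.6080017089844, -277.52130126953125), (61.095458984375, 150.53030395507812), 0.3458213210105896) [ 0.4885813  -0.2769009   0.05101691]
rail ((405.0417785644531, -273.449951171875), (18.913755416870117, 252.26148986816406), 0.5091794729232788)
rail ((683.9391479492188, -272.9353942871094), (252.91705322265625, 21.95708465576172), 89.93099212646484)
nest [ 0.59673703 -0.27240685  0.05506284] [ 0.56515366 -0.30804598  0.04504007] [ 0.63389231 -0.23983351  0.06720036]
brush ((642.2049560546875, 7.3387451171875), (33.529781341552734, 170.11000061035156), 4.203786849975586)
```

Cover stacked: its rails lie within about 2 mm of the lower tray's, rail tops at 130 mm, and it is let go. The brick centre is (0.490, -0.2775), tray yaw about 0.3°. On the way over I'll try the tilted regrasp pose, to check reach and the tool offset. First, a small planner that prints the rows for me.

```bash
cat >> h.py <<'E'
from scipy.spatial.transform import Rotation as Ro, Slerp
def tool(yaw,tilt): return Ro.from_euler('xyz',[180,0,yaw],degrees=True)*Ro.from_euler('y',tilt,degrees=True)
def plan(pos,R,nmin=1,start=None):
    """print rows that take the tool to reported TCP pos, rotation R"""
    if start is None:
        s=r.get_state(); start=(s['tcp_pos'],Ro.from_euler('xyz',s['eef_rot'],degrees=True))
    p0,R0=start; pos=np.array(pos,float); ang=np.degrees((R0.inv()*R).magnitude())
    n=max(nmin,int(np.ceil(ang/3.95)),int(np.ceil(np.linalg.norm(pos-p0)/.0198)))
    w=(R0.inv()*R).as_rotvec(degrees=True)/n/4
    for i in range(n):
        Ri=R0*Ro.from_rotvec(w*4*i,degrees=True)
        d=Ri.inv().apply((pos-p0)/n)/.02
        print([float(x) for x in np.round(np.r_[d,w],2)])
    print(n); return pos,R
E
python3 -W ignore - <<'E'
from h import *
a=plan([.47,.06,.24],tool(-70,0))
b=plan([.46,-.0,.20],tool(-70,65),start=a)
E
```

```text
[-0.3, 0.52, -0.18, -0.0, -0.0, 0.97]
[-0.27, 0.54, -0.18, -0.0, -0.0, 0.97]
[-0.23, 0.56, -0.18, -0.0, -0.0, 0.97]
[-0.19, 0.57, -0.18, -0.0, -0.0, 0.97]
[-0.15, 0.58, -0.18, -0.0, -0.0, 0.97]
[-0.11, 0.59, -0.18, -0.0, -0.0, 0.97]
[-0.07, 0.6, -0.18, -0.0, -0.0, 0.97]
[-0.03, 0.6, -0.18, -0.0, -0.0, 0.97]
[0.01, 0.6, -0.18, -0.0, -0.0, 0.97]
[0.05, 0.6, -0.18, -0.0, -0.0, 0.97]
[0.09, 0.6, -0.18, -0.0, -0.0, 0.97]
[0.13, 0.59, -0.18, -0.0, -0.0, 0.97]
[0.17, 0.58, -0.18, -0.0, -0.0, 0.97]
[0.21, 0.57, -0.18, -0.0, -0.0, 0.97]
[0.24, 0.55, -0.18, -0.0, -0.0, 0.97]
[0.28, 0.53, -0.18, -0.0, -0.0, 0.97]
[0.32, 0.51, -0.18, -0.0, -0.0, 0.97]
[0.35, 0.49, -0.18, -0.0, -0.0, 0.97]
[0.38, 0.47, -0.18, -0.0, -0.0, 0.97]
19
[0.16, 0.09, 0.12, 0.0, 0.96, 0.0]
[0.15, 0.09, 0.13, 0.0, 0.96, 0.0]
[0.14, 0.09, 0.14, 0.0, 0.96, 0.0]
[0.13, 0.09, 0.15, 0.0, 0.96, 0.0]
[0.12, 0.09, 0.15, 0.0, 0.96, 0.0]
[0.11, 0.09, 0.16, 0.0, 0.96, 0.0]
[0.1, 0.09, 0.17, 0.0, 0.96, 0.0]
[0.09, 0.09, 0.18, 0.0, 0.96, 0.0]
[0.07, 0.09, 0.18, 0.0, 0.96, 0.0]
[0.06, 0.09, 0.19, 0.0, 0.96, 0.0]
[0.05, 0.09, 0.19, 0.0, 0.96, 0.0]
[0.04, 0.09, 0.19, 0.0, 0.96, 0.0]
[0.02, 0.09, 0.19, 0.0, 0.96, 0.0]
[0.01, 0.09, 0.19, 0.0, 0.96, 0.0]
[-0.0, 0.09, 0.2, 0.0, 0.96, 0.0]
[-0.02, 0.09, 0.19, 0.0, 0.96, 0.0]
[-0.03, 0.09, 0.19, 0.0, 0.96, 0.0]
17
```

```bash

python3 -m pendant '[[[-0.3,0.52,-0.18,0,0,0.97,0],[-0.27,0.54,-0.18,0,0,0.97,0],[-0.23,0.56,-0.18,0,0,0.97,0.3],[-0.19,0.57,-0.18,0,0,0.97,0.65],[-0.15,0.58,-0.18,0,0,0.97,0.65],[-0.11,0.59,-0.18,0,0,0.97,0.65],[-0.07,0.6,-0.18,0,0,0.97,0.65],[-0.03,0.6,-0.18,0,0,0.97,0.65]]]' | grep tcp
python3 -m pendant '[[[0.01,0.6,-0.18,0,0,0.97,0.65],[0.05,0.6,-0.18,0,0,0.97,0.65],[0.09,0.6,-0.18,0,0,0.97,0.65],[0.13,0.59,-0.18,0,0,0.97,0.65],[0.17,0.58,-0.18,0,0,0.97,0.65],[0.21,0.57,-0.18,0,0,0.97,0.65],[0.24,0.55,-0.18,0,0,0.97,0.65],[0.28,0.53,-0.18,0,0,0.97,0.65]]]' | grep tcp
python3 -m pendant '[[[0.32,0.51,-0.18,0,0,0.97,0.65],[0.35,0.49,-0.18,0,0,0.97,0.65],[0.38,0.47,-0.18,0,0,0.97,0.65],[0.16,0.09,0.12,0,0.96,0,0.65],[0.15,0.09,0.13,0,0.96,0,0.65],[0.14,0.09,0.14,0,0.96,0,0.65],[0.13,0.09,0.15,0,0.96,0,0.65],[0.12,0.09,0.15,0,0.96,0,0.65]]]' | grep -E "tcp|rot"
python3 -m pendant '[[[0.11,0.09,0.16,0,0.96,0,0.65],[0.1,0.09,0.17,0,0.96,0,0.65],[0.09,0.09,0.18,0,0.96,0,0.65],[0.07,0.09,0.18,0,0.96,0,0.65],[0.06,0.09,0.19,0,0.96,0,0.65],[0.05,0.09,0.19,0,0.96,0,0.65],[0.04,0.09,0.19,0,0.96,0,0.65],[0.02,0.09,0.19,0,0.96,0,0.65]]]'
python3 -m pendant '[[[0.01,0.09,0.19,0,0.96,0,0.65],[0,0.09,0.2,0,0.96,0,0.65],[-0.02,0.09,0.19,0,0.96,0,0.65],[-0.03,0.09,0.19,0,0.96,0,0.65],[0,0,0,0,0,0,0.65],[0,0,0,0,0,0,0.65],[0,0,0,0,0,0,0.65],[0,0,0,0,0,0,0.65]]]'
python3 - <<'E'
from h import *
print(np.round(r.get_state()['joints'],1))
for n in("top","side"):
    c=cap(n);np.save(n+"6.npy",world(c));cv2.imwrite(f"pics/{n}6.png",c["frame"])
a,b=[cv2.imread(f"pics/{n}6.png") for n in("top","side")]
cv2.imwrite("pics/t6.png",np.vstack([a[60:340,100:500],b[60:340,160:560]]))
E
```

```text
tcp_pos: [0.5281, 0.1774, 0.1963]
tcp_pos: [0.4845, 0.0913, 0.2251]
tcp_pos: [0.4654, 0.0416, 0.2241]
eef_rot: [-179.9, -19.3, -70.3]
time_s: 24.5
tcp_pos: [0.4604, 0.0136, 0.205]
eef_rot: [-179.8, -50.0, -70.4]
contact_force: [0.0, 0.7, 0.2]
gripper_width: 0.0724
gripper_force: 0.0
time_s: 25.3
tcp_pos: [0.4576, -0.0006, 0.1954]
eef_rot: [-179.8, -65.1, -70.5]
contact_force: [-0.3, 0.5, 0.4]
gripper_width: 0.0725
gripper_force: 0.0
[ 61.8  19.  -54.5  43.8 -76.7 -77.6]
```

View pics/t6.png

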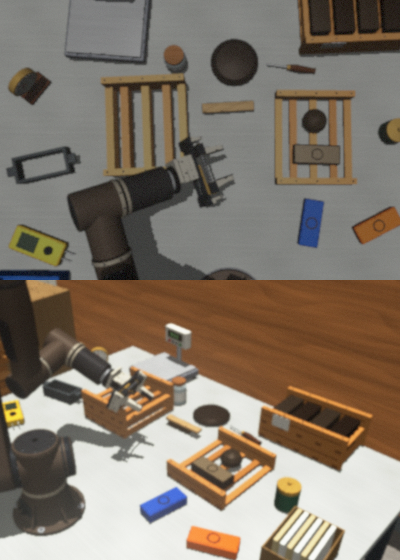

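The pose is reached: pics show the tilted gripper at top (210,175), with the stacked trays square behind it and the brick and nest untouched. j3 is close to its limit, so I'll use yaw -90 and stand the brick further out. Next, the tool offset from this capture.

```bash

python3 -W ignore - <<'E'
from h import *
s=r.get_state(); R=Ro.from_euler('xyz',s['eef_rot'],degrees=True)
print(R.as_matrix()[:,2])
for n in("top6","side6"):
    P=np.load(n+".npy").reshape(-1,3); P=P[np.isfinite(P[:,0])]
    q=R.inv().apply(P-s['tcp_pos']); m=(abs(q[:,0])<.05)&(abs(q[:,1])<.12)&(abs(q[:,2])<.13); q=q[m]
    print(n,np.histogram(q[:,2],np.arange(-.13,.05,.01))[0])
    for sg in (1,-1):
        f=q[(q[:,2]>-.07)&(q[:,1]*sg>.02)]; print(len(f),np.percentile(f,[2,50,98],axis=0).round(3).tolist())
a=plan([.485,-.19,.25],tool(-90,0))
G=np.array([.4896,-.2325,.042]); R=tool(-89.7,23); zt=R.as_matrix()[:,2]
tcp=G+zt*.0345; print("grasp tcp",tcp, "start", tcp-zt*.12)
E
```

```text
[ 0.30688245 -0.85417664 -0.4197683 ]
top6 [495 220 211 212  47  18  47  49  41  38  40   8   0   0   0   0   0]
106 [[0.004, 0.034, -0.067], [0.011, 0.043, -0.046], [0.016, 0.053, -0.019]]
117 [[-0.006, -0.057, -0.068], [0.011, -0.046, -0.047], [0.017, -0.039, -0.018]]
side6 [ 61 163 113 157 168  75  39  43  42  39  40  27   0   0   0   0   0]
123 [[-0.013, 0.039, -0.068], [0.005, 0.054, -0.043], [0.014, 0.063, -0.015]]
107 [[-0.012, -0.05, -0.068], [0.004, -0.037, -0.043], [0.013, -0.03, -0.015]]
[0.36, 0.11, 0.41, -0.16, -0.9, 0.24]
[0.38, 0.09, 0.39, -0.16, -0.9, 0.24]
[0.41, 0.08, 0.36, -0.16, -0.9, 0.24]
[0.43, 0.07, 0.34, -0.16, -0.9, 0.24]
[0.45, 0.06, 0.31, -0.16, -0.9, 0.24]
[0.47, 0.05, 0.28, -0.16, -0.9, 0.24]
[0.49, 0.04, 0.25, -0.16, -0.9, 0.24]
[0.51, 0.03, 0.22, -0.16, -0.9, 0.24]
[0.52, 0.02, 0.19, -0.16, -0.9, 0.24]
[0.53, 0.01, 0.16, -0.16, -0.9, 0.24]
[0.54, -0.0, 0.12, -0.16, -0.9, 0.24]
[0.54, -0.01, 0.09, -0.16, -0.9, 0.24]
[0.55, -0.02, 0.06, -0.16, -0.9, 0.24]
[0.55, -0.03, 0.02, -0.16, -0.9, 0.24]
[0.55, -0.04, -0.01, -0.16, -0.9, 0.24]
[0.55, -0.05, -0.05, -0.16, -0.9, 0.24]
[0.54, -0.06, -0.08, -0.16, -0.9, 0.24]
[0.54, -0.07, -0.12, -0.16, -0.9, 0.24]
18
grasp tcp [ 0.48967058 -0.24598004  0.01024258] start [ 0.48942508 -0.19909295  0.12070316]
```

Confirmed: the offset runs along the tool axis, so the grasp point is the reported TCP minus 34.5 mm along tool z. Next, the approach to the brick, tilted 23° and 45 mm toward its +y end.

```bash

python3 -W ignore - <<'E'
from h import *
G=np.array([.4896,-.2325,.042]); R=tool(-89.7,23); zt=R.as_matrix()[:,2]
tcp=G+zt*.0345
a=plan(tcp-zt*.10,R); b=plan(tcp,R,start=a)
E
```

```text
[0.01, 0.17, 0.94, -0.29, -0.87, 0.3]
[0.07, 0.15, 0.94, -0.29, -0.87, 0.3]
[0.13, 0.12, 0.94, -0.29, -0.87, 0.3]
[0.19, 0.1, 0.93, -0.29, -0.87, 0.3]
[0.24, 0.08, 0.92, -0.29, -0.87, 0.3]
[0.3, 0.06, 0.9, -0.29, -0.87, 0.3]
[0.35, 0.03, 0.88, -0.29, -0.87, 0.3]
[0.41, 0.01, 0.86, -0.29, -0.87, 0.3]
[0.46, -0.02, 0.83, -0.29, -0.87, 0.3]
[0.51, -0.05, 0.8, -0.29, -0.87, 0.3]
[0.55, -0.07, 0.77, -0.29, -0.87, 0.3]
[0.6, -0.1, 0.73, -0.29, -0.87, 0.3]
12
[0.0, 0.0, 0.83, 0.0, 0.0, 0.0]
[0.0, 0.0, 0.83, 0.0, 0.0, 0.0]
[0.0, 0.0, 0.83, 0.0, 0.0, 0.0]
[0.0, 0.0, 0.83, 0.0, 0.0, 0.0]
[0.0, 0.0, 0.83, 0.0, 0.0, 0.0]
[0.0, 0.0, 0.83, 0.0, 0.0, 0.0]
6
```

```bash

python3 -m pendant '[[[0.01,0.17,0.94,-0.29,-0.87,0.3,0.65],[0.07,0.15,0.94,-0.29,-0.87,0.3,0.65],[0.13,0.12,0.94,-0.29,-0.87,0.3,0.65],[0.19,0.1,0.93,-0.29,-0.87,0.3,0.65],[0.24,0.08,0.92,-0.29,-0.87,0.3,0.65],[0.3,0.06,0.9,-0.29,-0.87,0.3,0.65],[0.35,0.03,0.88,-0.29,-0.87,0.3,0.65],[0.41,0.01,0.86,-0.29,-0.87,0.3,0.65]]]' | grep -E "tcp"
python3 -m pendant '[[[0.46,-0.02,0.83,-0.29,-0.87,0.3,0.65],[0.51,-0.05,0.8,-0.29,-0.87,0.3,0.65],[0.55,-0.07,0.77,-0.29,-0.87,0.3,0.65],[0.6,-0.1,0.73,-0.29,-0.87,0.3,0.65],[0,0,0,0,0,0,0.65],[0,0,0,0,0,0,0.65],[0,0,0,0,0,0,0.65],[0,0,0,0,0,0,0.65]]]'
python3 -W ignore - <<'E'
from h import *
G=np.array([.4896,-.2325,.042]); R=tool(-89.7,23); zt=R.as_matrix()[:,2]
b=plan(G+zt*.0345,R)
E
```

```text
tcp_pos: [0.4788, -0.1394, 0.1336]
time_s: 27.0
tcp_pos: [0.4889, -0.2068, 0.1026]
eef_rot: [-179.9, -23.1, -89.8]
contact_force: [0.5, 0.0, -0.4]
gripper_width: 0.0723
gripper_force: 0.0
[-0.0, -0.0, 0.84, -0.0, -0.0, -0.0]
[-0.0, -0.0, 0.84, -0.0, -0.0, -0.0]
[-0.0, -0.0, 0.84, -0.0, -0.0, -0.0]
[-0.0, -0.0, 0.84, -0.0, -0.0, -0.0]
[-0.0, -0.0, 0.84, -0.0, -0.0, -0.0]
[-0.0, -0.0, 0.84, -0.0, -0.0, -0.0]
6
```

```bash

python3 -m pendant '[[[0,-0.03,0.9,0,0,0,0.65],[0,0,0.9,0,0,0,0.65],[0,0,0.9,0,0,0,0.65],[0,0,0.9,0,0,0,0.65],[0,0,0.7,0,0,0,0.65],[0,0,0.5,0,0,0,0.65],[0,0,0.24,0,0,0,0.65],[0,0,0,0,0,0,0.65]]]' 55
python3 -m pendant '[[[0,0,0,0,0,0,0.3],[0,0,0,0,0,0,-1],[0,0,0,0,0,0,-1],[0,0,0,0,0,0,-1],[0,0,0,0,0,0,-1],[0,0,0,0,0,0,-1],[0,0,0,0,0,0,-1],[0,0,0,0,0,0,-1]]]'
python3 -W ignore - <<'E'
from h import *
print(np.round(r.get_state()['joints'],1))
P=world(cap("top")); m=box(P,(385,455),(195,240),.043,.058).astype(np.uint8); m=cv2.morphologyEx(m,cv2.MORPH_OPEN,np.ones((3,3),np.uint8)); print(m.sum(),rect(P,m>0))
E
```

```text
time_s: 27.8
tcp_pos: [0.4894, -0.2467, 0.0094]
eef_rot: [180.0, -23.1, -89.8]
contact_force: [0.1, 0.6, 0.3]
gripper_width: 0.0725
gripper_force: 0.0
time_s: 28.6
tcp_pos: [0.4903, -0.2467, 0.0102]
eef_rot: [-179.9, -23.1, -89.9]
contact_force: [-1.4, 3.6, 6.3]
gripper_width: 0.062
gripper_force: 54.6
[  2.8  19.1 -53.1  53.  -29.4 -51.9]
587 ((489.86297607421875, -301.1313171386719), (101.69422149658203, 61.068702697753906), 89.99340057373047)
```

Brick gripped (62 mm). Next: lift, turn 90° to standing over the free middle, then lower.

```bash

python3 -m pendant '[[[-0.08,0,-0.18,0,0,0,-1],[-0.2,0,-0.46,0,0,0,-1],[-0.39,0,-0.92,0,0,0,-1],[-0.39,0,-0.92,0,0,0,-1],[-0.39,0,-0.92,0,0,0,-1],[-0.39,0,-0.92,0,0,0,-1],[0,0,0,0,0,0,-1],[0,0,0,0,0,0,-1]]]'
python3 -W ignore - <<'E'
from h import *
print(np.round(r.get_state()['joints'],1))
a=plan([.4807,-.038,.157],tool(-89.9,-67),nmin=24)
E
```

```text
time_s: 29.45
tcp_pos: [0.4896, -0.1787, 0.0746]
eef_rot: [-179.9, -23.1, -89.8]
contact_force: [0.1, -0.9, -3.0]
gripper_width: 0.062
gripper_force: 54.6
[ 16.   13.2 -46.8  34.4 -41.9 -44.1]
[-0.2, 0.02, -0.27, -0.0, -0.94, 0.0]
[-0.22, 0.02, -0.26, -0.0, -0.94, 0.0]
[-0.24, 0.02, -0.24, -0.0, -0.94, 0.0]
[-0.25, 0.02, -0.23, -0.0, -0.94, 0.0]
[-0.27, 0.02, -0.21, -0.0, -0.94, 0.0]
[-0.28, 0.02, -0.19, -0.0, -0.94, 0.0]
[-0.29, 0.02, -0.17, -0.0, -0.94, 0.0]
[-0.3, 0.02, -0.16, -0.0, -0.94, 0.0]
[-0.31, 0.02, -0.13, -0.0, -0.94, 0.0]
[-0.32, 0.02, -0.11, -0.0, -0.94, 0.0]
[-0.33, 0.02, -0.09, -0.0, -0.94, 0.0]
[-0.33, 0.02, -0.07, -0.0, -0.94, 0.0]
[-0.34, 0.02, -0.05, -0.0, -0.94, 0.0]
[-0.34, 0.02, -0.03, -0.0, -0.94, 0.0]
[-0.34, 0.02, -0.01, -0.0, -0.94, 0.0]
[-0.34, 0.02, 0.02, -0.0, -0.94, 0.0]
[-0.34, 0.02, 0.04, -0.0, -0.94, 0.0]
[-0.33, 0.02, 0.06, -0.0, -0.94, 0.0]
[-0.33, 0.02, 0.08, -0.0, -0.94, 0.0]
[-0.32, 0.02, 0.1, -0.0, -0.94, 0.0]
[-0.32, 0.02, 0.13, -0.0, -0.94, 0.0]
[-0.31, 0.02, 0.15, -0.0, -0.94, 0.0]
[-0.3, 0.02, 0.17, -0.0, -0.94, 0.0]
[-0.29, 0.02, 0.18, -0.0, -0.94, 0.0]
24
```

```bash

python3 -m pendant '[[[-0.2,0.02,-0.27,0,-0.94,0,-1],[-0.22,0.02,-0.26,0,-0.94,0,-1],[-0.24,0.02,-0.24,0,-0.94,0,-1],[-0.25,0.02,-0.23,0,-0.94,0,-1],[-0.27,0.02,-0.21,0,-0.94,0,-1],[-0.28,0.02,-0.19,0,-0.94,0,-1],[-0.29,0.02,-0.17,0,-0.94,0,-1],[-0.3,0.02,-0.16,0,-0.94,0,-1]]]' | grep -E "tcp|rot|width"
python3 -m pendant '[[[-0.31,0.02,-0.13,0,-0.94,0,-1],[-0.32,0.02,-0.11,0,-0.94,0,-1],[-0.33,0.02,-0.09,0,-0.94,0,-1],[-0.33,0.02,-0.07,0,-0.94,0,-1],[-0.34,0.02,-0.05,0,-0.94,0,-1],[-0.34,0.02,-0.03,0,-0.94,0,-1],[-0.34,0.02,-0.01,0,-0.94,0,-1],[-0.34,0.02,0.02,0,-0.94,0,-1]]]' | grep -E "tcp|rot|width"
python3 -m pendant '[[[-0.34,0.02,0.04,0,-0.94,0,-1],[-0.33,0.02,0.06,0,-0.94,0,-1],[-0.33,0.02,0.08,0,-0.94,0,-1],[-0.32,0.02,0.1,0,-0.94,0,-1],[-0.32,0.02,0.13,0,-0.94,0,-1],[-0.31,0.02,0.15,0,-0.94,0,-1],[-0.3,0.02,0.17,0,-0.94,0,-1],[-0.29,0.02,0.18,0,-0.94,0,-1]]]'
python3 -c "from h import *;print(np.round(r.get_state()['joints'],1))"
```

```text
tcp_pos: [0.4851, -0.1327, 0.1012]
eef_rot: [180.0, 7.1, -89.9]
gripper_width: 0.0622
tcp_pos: [0.4819, -0.0862, 0.1284]
eef_rot: [179.9, 37.2, -90.0]
gripper_width: 0.0615
time_s: 31.85
tcp_pos: [0.4788, -0.0393, 0.1559]
eef_rot: [179.7, 67.3, -90.2]
contact_force: [-0.0, 0.5, -3.3]
gripper_width: 0.0618
gripper_force: 54.6
[-29.7  33.   -2.4 -54.1 -98.6  44.2]
```

```bash

python3 -W ignore - <<'E'
from h import *
s=r.get_state(); C=s['tcp_pos']-[.0007,.0218,.0308]
for n in("side","top"):
    c=cap(n);P=world(c); d=P-C
    m=(abs(d[...,0])<.05)&(abs(d[...,1])<.035)&(abs(d[...,2])<.1)
    m&=~((d[...,2]>.0)&(d[...,1]<-.02)) ; q=d[m]; f=c["frame"][m]
    print(n,m.sum(),np.percentile(q,[1,50,99],axis=0).round(3).tolist())
    for a in np.arange(-.09,.1,.02):
        k=(q[:,2]>a)&(q[:,2]<a+.02)
        if k.sum()>3: print(round(a,2),k.sum(),np.percentile(q[k],[5,50,95],axis=0).round(3).tolist())
np.set_printoptions(suppress=True)
E
```

```text
side 281 [[-0.047, -0.024, -0.076], [-0.026, -0.007, -0.033], [0.028, 0.017, 0.074]]
-0.09 23 [[-0.036, -0.021, -0.076], [-0.022, -0.018, -0.074], [0.014, 0.012, -0.07]]
-0.07 78 [[-0.038, -0.023, -0.068], [-0.025, -0.019, -0.059], [0.018, 0.012, -0.051]]
-0.05 47 [[-0.037, -0.022, -0.049], [-0.033, -0.01, -0.043], [0.006, 0.016, -0.031]]
-0.03 17 [[-0.038, -0.006, -0.029], [-0.034, 0.005, -0.019], [-0.033, 0.015, -0.012]]
-0.01 10 [[-0.036, -0.009, -0.009], [-0.034, 0.007, -0.002], [0.002, 0.014, 0.008]]
0.03 6 [[-0.049, -0.014, 0.032], [-0.047, 0.001, 0.041], [0.005, 0.003, 0.046]]
0.05 43 [[-0.033, -0.018, 0.052], [-0.007, -0.001, 0.068], [0.03, 0.011, 0.07]]
0.07 54 [[-0.03, -0.014, 0.07], [-0.003, -0.001, 0.071], [0.023, 0.011, 0.074]]
top 481 [[-0.043, -0.018, -0.071], [-0.001, 0.003, 0.069], [0.047, 0.021, 0.078]]
-0.09 8 [[-0.023, 0.021, -0.075], [0.009, 0.021, -0.073], [0.022, 0.021, -0.07]]
-0.07 10 [[-0.028, 0.019, -0.07], [-0.009, 0.021, -0.067], [0.009, 0.021, -0.061]]
-0.05 6 [[-0.032, 0.008, -0.043], [-0.032, 0.015, -0.038], [0.02, 0.02, -0.031]]
-0.03 17 [[-0.027, 0.02, -0.029], [-0.005, 0.02, -0.027], [0.02, 0.021, -0.019]]
-0.01 6 [[-0.03, 0.01, -0.002], [-0.029, 0.017, 0.002], [0.016, 0.02, 0.009]]
0.01 17 [[-0.025, 0.019, 0.011], [-0.004, 0.02, 0.016], [0.024, 0.02, 0.021]]
0.03 44 [[-0.04, -0.014, 0.038], [-0.029, 0.006, 0.047], [0.047, 0.018, 0.05]]
0.05 164 [[-0.041, -0.018, 0.051], [0.011, -0.005, 0.058], [0.046, 0.019, 0.07]]
0.07 209 [[-0.024, -0.014, 0.07], [-0.001, 0.001, 0.073], [0.028, 0.018, 0.077]]
```

The brick hangs upright: its +y face has constant y over its height, and the lower end is 50 mm above the bench. Lowering it onto the bench.

```bash

python3 -m pendant '[[[0.69,0,0.29,0,0,0,-1],[0.92,0,0.386,0,0,0,-1],[0.46,0,0.193,0,0,0,-1],[0.09,0,0.04,0,0,0,-1],[0,0,0,0,0,0,-1],[0,0,0,0,0,0,-1],[0,0,0,0,0,0,-1],[0,0,0,0,0,0,-1]]]'
python3 -m pendant '[[[0.046,0,0.02,0,0,0,-1],[0.046,0,0.02,0,0,0,-1],[0.046,0,0.02,0,0,0,-1],[0,0,0,0,0,0,-1],[0,0,0,0,0,0,-1],[0,0,0,0,0,0,-1],[0,0,0,0,0,0,-1],[0,0,0,0,0,0,-1]]]'
```

```text
time_s: 32.75
tcp_pos: [0.4797, -0.0384, 0.1108]
eef_rot: [-179.7, 67.1, -89.6]
contact_force: [-0.4, 0.4, -2.4]
gripper_width: 0.0618
gripper_force: 54.6
time_s: 33.55
tcp_pos: [0.4795, -0.0382, 0.1083]
eef_rot: [-179.7, 67.2, -89.5]
contact_force: [-1.1, -1.0, 5.7]
gripper_width: 0.0618
gripper_force: 54.5
```

Standing on the bench. Before letting go, I'll fit the arm's kinematics from the poses seen so far, to check that the regrasp from the far side is in range.

```bash
cat > kin.py <<'E'
from h import *
D=[([80.852,20.587,.639,0,-70.135,-16.504],[.29206,.60803,.20982],[179.9,0,-25.66]),
([-8.486,21.123,-17.824,0,-51.06,98.83],[.54268,-.2749,.07462],[180,0,.346]),
([61.8,19,-54.5,43.8,-76.7,-77.6],[.4576,-.0006,.1954],[-179.8,-65.1,-70.5]),
([2.8,19.1,-53.1,53,-29.4,-51.9],[.4903,-.2467,.0102],[-179.9,-23.1,-89.9]),
([16,13.2,-46.8,34.4,-41.9,-44.1],[.4896,-.1787,.0746],[-179.9,-23.1,-89.8]),
([-29.7,33,-2.4,-54.1,-98.6,44.2],[.4788,-.0393,.1559],[179.7,67.3,-90.2])]
s=r.get_state(); D.append((s['joints'],s['tcp_pos'],s['eef_rot']))
A=[];B=[]
for j,p,e in D:
    z=Ro.from_euler('xyz',e,degrees=True).as_matrix()[:,2]; R1=Ro.from_euler('z',-j[0],degrees=True)
    p=R1.apply(p);z=R1.apply(z); s2,c2=np.sin(np.radians(j[1])),np.cos(np.radians(j[1])); q=np.radians(j[1]-j[2])
    # unknown a,L2,F,o,c,L,lat
    A+=[[1,s2,np.cos(q),np.sin(q),0,z[0],0],[0,c2,-np.sin(q),np.cos(q),1,z[2],0],[0,0,0,0,0,z[1],1]];B+=list(p)
x,res,rk,sv=np.linalg.lstsq(np.array(A),np.array(B),rcond=None)
a,L2,F,o,c,L,lat=x
if __name__=="__main__": print(np.round(x,4),np.abs(np.array(A)@x-B).max(),rk)
from scipy.optimize import least_squares
def ik(tcp,R):
    W=np.array(tcp)-L*R.as_matrix()[:,2]; rr=np.hypot(W[0],W[1])
    if rr<abs(lat): return None
    rad=np.sqrt(rr**2-lat**2); j1=np.degrees(np.arctan2(W[1],W[0])-np.arctan2(lat,rad))
    f=lambda v:[a+L2*np.sin(v[0])+F*np.cos(v[0]-v[1])+o*np.sin(v[0]-v[1])-rad, c+L2*np.cos(v[0])-F*np.sin(v[0]-v[1])+o*np.cos(v[0]-v[1])-W[2]]
    s=least_squares(f,np.radians([20,-30])); v=np.degrees(s.x)
    # wrist: forearm dir
    p=np.radians(v[0]-v[1]); fd=Ro.from_euler('z',j1,degrees=True).apply([np.cos(p),0,-np.sin(p)])
    z=R.as_matrix()[:,2]; j5=np.degrees(np.arccos(fd@z))
    lft=Ro.from_euler('z',j1,degrees=True).apply([0,1,0]); up=np.cross(fd,lft)
    j4=np.degrees(np.arctan2(z@lft,-(z@up)))
    return np.round([j1,*v,j4,j5,s.cost*1e6],1),W.round(3)
if __name__=="__main__":
    for j,p,e in D: print(np.round(j,1),ik(p,Ro.from_euler('xyz',e,degrees=True)))
    C=np.array([.4788,-.06,.075])
    for yaw in(-90,):
      for t in (60,67):
        R=tool(yaw,t); zt=R.as_matrix()[:,2]; g=C+[0,.01,.045]+zt*.0345
        print(yaw,t,ik(g,R),ik(g-zt*.11,R))
    R=tool(-90,-23);zt=R.as_matrix()[:,2]; G=np.array([.4896,-.3225,.042]); print("lay",ik(G+.0345*zt,R))
E
python3 -W ignore kin.py
```

```text
[ 0.453  -0.8027  0.5186  0.0237  1.0136  0.0925  0.1163] 0.20667454458074874 7
[ 80.9  20.6   0.6   0.  -70.1 -16.5] (array([54.4, 22.5, 23.2, -0. , 90.9,  0. ]), array([0.292, 0.608, 0.302]))
[ -8.5  21.1 -17.8   0.  -51.1  98.8] (array([-37.9,  26.6,   9.6,  -0. ,  73.1,   0. ]), array([ 0.543, -0.275,  0.167]))
[ 61.8  19.  -54.5  43.8 -76.7 -77.6] (array([ -5.1,  40.6,  18.9, -73.1,  59.4,   0. ]), array([0.429, 0.078, 0.234]))
[  2.8  19.1 -53.1  53.  -29.4 -51.9] (array([-35.8,  30. ,   1.9, -24.3,  50.4,   0. ]), array([ 0.49 , -0.21 ,  0.095]))
[ 16.   13.2 -46.8  34.4 -41.9 -44.1] (array([-29.4,  33.4,  10.1, -23.9,  57. ,   0. ]), array([ 0.489, -0.142,  0.16 ]))
[-29.7  33.   -2.4 -54.1 -98.6  44.2] (array([-28.2,  35.3,  13.9,  57.4, 105.5,   0. ]), array([ 0.479, -0.125,  0.192]))
[-29.4  37.1  -3.3 -53.7 -95.5  48.4] (array([-28. ,  34. ,   8.2,  56.5, 102.9,   0. ]), array([ 0.48 , -0.123,  0.144]))
-90 60 (array([-14. ,  35.3,   8.9, -67.1,  65.8,   0. ]), array([0.479, 0.   , 0.149])) (array([ -2.5,  36.1,  15.4, -62.3,  77.8,   0. ]), array([0.479, 0.096, 0.204]))
-90 67 (array([-13.7,  35.1,   8.1, -74.4,  68.2,   0. ]), array([0.479, 0.003, 0.143])) (array([ -1.4,  35.5,  13.2, -69. ,  80.3,   0. ]), array([0.479, 0.105, 0.186]))
lay (array([-46.4,  25.6,   1. ,  15.8,  82.8,   0. ]), array([ 0.49 , -0.345,  0.095]))
```

```bash
cat > kin2.py <<'E'
from h import *
import re
src=open('kin.py').read(); exec(src[src.index('D=['):src.index('A=[]')])
from scipy.optimize import least_squares
def basis(j,z):
    q=np.radians(j[1]-j[2]); R1=Ro.from_euler('z',j[0],degrees=True)
    fd=R1.apply([np.cos(q),0,-np.sin(q)]); y5=np.cross(fd,z); y5/=np.linalg.norm(y5)
    er=R1.apply([1,0,0]); u2=R1.apply([np.sin(np.radians(j[1])),0,np.cos(np.radians(j[1]))]); up=R1.apply([np.sin(q),0,np.cos(q)])
    return np.stack([er,u2,fd,up,[0,0,1],y5,z],1)
A=[];B=[]
for j,p,e in D:
    A.append(basis(j,Ro.from_euler('xyz',e,degrees=True).as_matrix()[:,2]));B+=list(p)
A=np.vstack(A);x=np.linalg.lstsq(A,np.array(B),rcond=1e-4)[0]
def ik(tcp,R,seed=(0,25,-20)):
    z=R.as_matrix()[:,2]
    s=least_squares(lambda j:basis(j,z)@x-tcp,seed,bounds=([-176,-82,-58.2],[176,121,71.7]),x_scale=[10,10,10]); j=s.x; b=basis(j,z); fd=b[:,2]
    lft=Ro.from_euler('z',j[0],degrees=True).apply([0,1,0]); y5=b[:,5]; j4=np.degrees(np.arctan2(np.cross(lft,y5)@fd,lft@y5))
    j5=np.degrees(np.arccos(fd@z)); y=R.as_matrix()[:,1]
    j6=np.degrees(np.arctan2(np.cross(y5,y)@z,y5@y))
    return np.round([*j,j4,j5,j6],1),"err mm",round(1000*np.linalg.norm(s.fun),1)
if __name__=="__main__":
    print(np.round(x,4),np.abs(A@x-B).max())
    for j,p,e in D: print(np.round(j,1),ik(p,Ro.from_euler('xyz',e,degrees=True),j[:3]))
    C=np.array([.4788,-.06,.075])
    for yaw in(-90,):
      for t in (67,60):
        R=tool(yaw,t); zt=R.as_matrix()[:,2]; g=C+[0,.01,.045]+zt*.0345
        for sd in ((40,25,-30),(60,20,-50)): print(yaw,t,ik(g,R,sd),ik(g-zt*.11,R,sd))
    R=tool(-90,-23);zt=R.as_matrix()[:,2]; G=np.array([.4896,-.3225,.042]); print("lay",ik(G+.0345*zt,R,(-30,25,-20)))
E
python3 -W ignore kin2.py
```

```text
[-0.      0.6026  0.4633 -0.      0.1977 -0.1917  0.394 ] 0.0003998559256011003
[ 80.9  20.6   0.6   0.  -70.1 -16.5] (array([ 80.8,  20.6,   0.7,   0. ,  70.2, -73.5]), 'err mm', np.float64(0.0))
[ -8.5  21.1 -17.8   0.  -51.1  98.8] (array([ -8.5,  21.1, -17.8,  -0. ,  51.1, 171.2]), 'err mm', np.float64(0.0))
[ 61.8  19.  -54.5  43.8 -76.7 -77.6] (array([ 61.8,  19. , -54.4, -43.8,  76.7, -12.5]), 'err mm', np.float64(0.0))
[  2.8  19.1 -53.1  53.  -29.4 -51.9] (array([  2.8,  19.1, -53.1, -52.9,  29.4, -38.1]), 'err mm', np.float64(0.0))
[ 16.   13.2 -46.8  34.4 -41.9 -44.1] (array([ 16. ,  13.2, -46.9, -34.5,  41.9, -45.8]), 'err mm', np.float64(0.0))
[-29.7  33.   -2.4 -54.1 -98.6  44.2] (array([ -29.7,   33. ,   -2.4,   54.1,   98.6, -134.2]), 'err mm', np.float64(0.0))
[-29.4  37.1  -3.3 -53.7 -95.5  48.4] (array([ -29.4,   37. ,   -3.4,   53.7,   95.5, -138.4]), 'err mm', np.float64(0.0))
-90 67 (array([ 45.1,  33.9, -47.1, -42.6,  73.5,  -6.6]), 'err mm', np.float64(0.0)) (array([ 53.8,  33.4, -36.2, -33.2,  83.9, -12. ]), 'err mm', np.float64(0.0))
-90 67 (array([ 45.1,  33.9, -47.1, -42.6,  73.5,  -6.6]), 'err mm', np.float64(0.0)) (array([ 53.8,  33.4, -36.2, -33.2,  83.9, -12. ]), 'err mm', np.float64(0.0))
-90 60 (array([ 43.8,  29.5, -47.4, -41.9,  69.4, -10.1]), 'err mm', np.float64(0.0)) (array([ 52.4,  28.1, -36.6, -32.3,  80.9, -15.3]), 'err mm', np.float64(0.0))
-90 60 (array([ 43.8,  29.5, -47.4, -41.9,  69.4, -10.1]), 'err mm', np.float64(0.0)) (array([ 52.4,  28.1, -36.6, -32.3,  80.9, -15.3]), 'err mm', np.float64(0.0))
lay (array([ -28.1,   32.2,   -4.4,   22.1,   66.3, -129.4]), 'err mm', np.float64(0.0))
```

The model fits to 0.4 mm, and both the regrasp (j3 -47°) and the laying pose are in range. Releasing and backing off.

```bash

python3 -m pendant '[[[0,0,0,0,0,0,0.43],[0,0,0,0,0,0,0.45],[0,0,0,0,0,0,0.55],[0,0,0,0,0,0,0.65],[0,0,0,0,0,0,0.65],[0,0,0,0,0,0,0.65],[0,0,-0.2,0,0,0,0.65],[0,0,-0.5,0,0,0,0.65]]]'
python3 -m pendant '[[[0,0,-1,0,0,0,0.65],[0,0,-1,0,0,0,0.65],[0,0,-1,0,0,0,0.65],[0,0,-1,0,0,0,0.65],[-1,0,-0.4,0,0.9,0,0.65],[-1,0,-0.4,0,0.95,0,0.65],[-1,0,-0.4,0,0.95,0,0.65],[-1,0,-0.4,0,0.95,0,0.65]]]'
python3 -W ignore - <<'E'
from h import *
for n in("side","top"):
    P=world(cap(n)); d=P-np.array([.4788,-.06,.075])
    m=(abs(d[...,0])<.06)&(abs(d[...,1])<.06)&(d[...,2]>-.06)&(d[...,2]<.09); q=P[m]
    t=q[q[:,2]>.14]; print(n,m.sum(),cv2.minAreaRect((t[:,:2]*1000).astype(np.float32)),np.median(t,0))
    k=(d[...,1]>.005)&m; print(np.median(P[k],0))
C=np.array([.4788,-.06,.075])
R=tool(-90,67);zt=R.as_matrix()[:,2];g=C+[0,.01,.045]+zt*.0345
a=plan(g-zt*.05+[0,.07,.16],R)
E
```

```text
time_s: 34.35
tcp_pos: [0.4794, -0.0511, 0.1129]
eef_rot: [-179.9, 67.2, -89.8]
contact_force: [-0.7, -0.3, 1.2]
gripper_width: 0.0722
gripper_force: 0.0
time_s: 35.15
tcp_pos: [0.4797, -0.1172, 0.2309]
eef_rot: [-179.8, 51.9, -89.8]
contact_force: [0.5, -0.1, -0.8]
gripper_width: 0.072
gripper_force: 0.0
side 605 ((472.2991943359375, -64.66673278808594), (64.31255340576172, 39.76536560058594), 1.6899489164352417) [ 0.46908908 -0.06793881  0.14678193]
[ 0.44390539 -0.05069272  0.11409574]
top 318 ((477.1636657714844, -58.743186950683594), (36.20482635498047, 60.07539749145508), 89.92203521728516) [ 0.47692683 -0.05847236  0.15004302]
[ 0.47633663 -0.04370607  0.14731001]
[-0.22, 0.0, 0.14, -0.01, 0.96, 0.0]
[-0.22, 0.0, 0.13, -0.01, 0.96, 0.0]
[-0.23, 0.0, 0.11, -0.01, 0.96, 0.0]
[-0.24, 0.0, 0.09, -0.01, 0.96, 0.0]
[-0.25, 0.0, 0.08, -0.01, 0.96, 0.0]
[-0.25, 0.0, 0.06, -0.01, 0.96, 0.0]
[-0.25, 0.0, 0.04, -0.01, 0.96, 0.0]
[-0.26, 0.0, 0.03, -0.01, 0.96, 0.0]
[-0.26, 0.0, 0.01, -0.01, 0.96, 0.0]
[-0.26, 0.0, -0.01, -0.01, 0.96, 0.0]
[-0.26, 0.0, -0.02, -0.01, 0.96, 0.0]
[-0.25, 0.0, -0.04, -0.01, 0.96, 0.0]
[-0.25, 0.0, -0.06, -0.01, 0.96, 0.0]
[-0.25, 0.0, -0.07, -0.01, 0.96, 0.0]
[-0.24, 0.0, -0.09, -0.01, 0.96, 0.0]
[-0.23, 0.0, -0.11, -0.01, 0.96, 0.0]
[-0.23, 0.0, -0.12, -0.01, 0.96, 0.0]
[-0.22, 0.0, -0.14, -0.01, 0.96, 0.0]
[-0.21, 0.0, -0.15, -0.01, 0.96, 0.0]
[-0.2, 0.0, -0.16, -0.01, 0.96, 0.0]
[-0.19, 0.0, -0.18, -0.01, 0.96, 0.0]
[-0.17, 0.0, -0.19, -0.01, 0.96, 0.0]
[-0.16, 0.0, -0.2, -0.01, 0.96, 0.0]
[-0.15, 0.0, -0.21, -0.01, 0.96, 0.0]
[-0.13, 0.0, -0.22, -0.01, 0.96, 0.0]
[-0.12, 0.0, -0.23, -0.01, 0.96, 0.0]
[-0.1, 0.0, -0.24, -0.01, 0.96, 0.0]
[-0.09, 0.0, -0.24, -0.01, 0.96, 0.0]
[-0.07, 0.0, -0.25, -0.01, 0.96, 0.0]
[-0.05, 0.0, -0.25, -0.01, 0.96, 0.0]
[-0.04, 0.0, -0.25, -0.01, 0.96, 0.0]
31
```

The brick stands at (0.477, -0.059), top at 150 mm. Next, swinging the tool over to the +y side.

```bash

python3 -m pendant '[[[-0.22,0,0.14,-0.01,0.96,0,0.65],[-0.22,0,0.13,-0.01,0.96,0,0.65],[-0.23,0,0.11,-0.01,0.96,0,0.65],[-0.24,0,0.09,-0.01,0.96,0,0.65],[-0.25,0,0.08,-0.01,0.96,0,0.65],[-0.25,0,0.06,-0.01,0.96,0,0.65],[-0.25,0,0.04,-0.01,0.96,0,0.65],[-0.26,0,0.03,-0.01,0.96,0,0.65]]]' | grep -E "tcp|rot"
python3 -m pendant '[[[-0.26,0,0.01,-0.01,0.96,0,0.65],[-0.26,0,-0.01,-0.01,0.96,0,0.65],[-0.26,0,-0.02,-0.01,0.96,0,0.65],[-0.25,0,-0.04,-0.01,0.96,0,0.65],[-0.25,0,-0.06,-0.01,0.96,0,0.65],[-0.25,0,-0.07,-0.01,0.96,0,0.65],[-0.24,0,-0.09,-0.01,0.96,0,0.65],[-0.23,0,-0.11,-0.01,0.96,0,0.65]]]' | grep -E "tcp|rot"
python3 -m pendant '[[[-0.23,0,-0.12,-0.01,0.96,0,0.65],[-0.22,0,-0.14,-0.01,0.96,0,0.65],[-0.21,0,-0.15,-0.01,0.96,0,0.65],[-0.2,0,-0.16,-0.01,0.96,0,0.65],[-0.19,0,-0.18,-0.01,0.96,0,0.65],[-0.17,0,-0.19,-0.01,0.96,0,0.65],[-0.16,0,-0.2,-0.01,0.96,0,0.65],[-0.15,0,-0.21,-0.01,0.96,0,0.65]]]' | grep -E "tcp|rot"
python3 -m pendant '[[[-0.13,0,-0.22,-0.01,0.96,0,0.65],[-0.12,0,-0.23,-0.01,0.96,0,0.65],[-0.1,0,-0.24,-0.01,0.96,0,0.65],[-0.09,0,-0.24,-0.01,0.96,0,0.65],[-0.07,0,-0.25,-0.01,0.96,0,0.65],[-0.05,0,-0.25,-0.01,0.96,0,0.65],[-0.04,0,-0.25,-0.01,0.96,0,0.65],[0,0,0,0,0,0,0.65]]]'
python3 -W ignore - <<'E'
from h import *
print(np.round(r.get_state()['joints'],1))
C=np.array([.4775,-.0595,.075])
R=tool(-90,67);zt=R.as_matrix()[:,2];g=C+[0,.01,.045]+zt*.0345
a=plan(g-zt*.07,R); plan(g,R,start=a); print(a[0],g)
E
```

```text
tcp_pos: [0.4798, -0.0773, 0.244]
eef_rot: [179.9, 21.3, -89.8]
tcp_pos: [0.4797, -0.0379, 0.2576]
eef_rot: [179.6, -9.5, -89.7]
tcp_pos: [0.4798, 0.0016, 0.2707]
eef_rot: [179.1, -40.2, -89.3]
time_s: 38.45
tcp_pos: [0.4799, 0.0363, 0.2805]
eef_rot: [177.3, -67.1, -87.6]
contact_force: [0.5, 0.1, 0.5]
gripper_width: 0.0721
gripper_force: 0.0
[ 54.6  24.4 -29.3  32.2 -97.7 -68.9]
[-0.72, -0.0, 0.66, 0.01, -0.01, 0.03]
[-0.72, -0.0, 0.66, 0.01, -0.01, 0.03]
[-0.72, 0.0, 0.66, 0.01, -0.01, 0.03]
[-0.72, 0.0, 0.66, 0.01, -0.01, 0.03]
[-0.72, 0.01, 0.66, 0.01, -0.01, 0.03]
[-0.71, 0.01, 0.66, 0.01, -0.01, 0.03]
[-0.71, 0.01, 0.66, 0.01, -0.01, 0.03]
[-0.71, 0.01, 0.66, 0.01, -0.01, 0.03]
8
[0.0, -0.0, 0.88, 0.0, 0.0, 0.0]
[0.0, -0.0, 0.88, 0.0, 0.0, 0.0]
[0.0, -0.0, 0.88, 0.0, 0.0, 0.0]
[0.0, -0.0, 0.88, 0.0, 0.0, 0.0]
4
[ 0.4775     -0.01682208  0.13387096] [ 0.4775     -0.08125742  0.10651978]
```

```bash

python3 -m pendant '[[[-0.72,0,0.66,0.01,-0.01,0.03,0.65],[-0.72,0,0.66,0.01,-0.01,0.03,0.65],[-0.72,0,0.66,0.01,-0.01,0.03,0.65],[-0.72,0,0.66,0.01,-0.01,0.03,0.65],[-0.72,0.01,0.66,0.01,-0.01,0.03,0.65],[-0.71,0.01,0.66,0.01,-0.01,0.03,0.65],[-0.71,0.01,0.66,0.01,-0.01,0.03,0.65],[-0.71,0.01,0.66,0.01,-0.01,0.03,0.65]]]'
python3 -W ignore - <<'E'
from h import *
C=np.array([.4775,-.0595,.075])
R=tool(-90,67);zt=R.as_matrix()[:,2];g=C+[0,.01,.045]+zt*.0345
plan(g,R,nmin=6)
E
```

```text
time_s: 39.25
tcp_pos: [0.4778, -0.0162, 0.134]
eef_rot: [-179.6, -66.4, -90.5]
contact_force: [0.5, 0.6, -0.5]
gripper_width: 0.0723
gripper_force: 0.0
[0.01, 0.0, 0.59, 0.0, 0.02, -0.01]
[0.01, 0.0, 0.59, 0.0, 0.02, -0.01]
[0.01, 0.0, 0.59, 0.0, 0.02, -0.01]
[0.0, 0.0, 0.59, 0.0, 0.02, -0.01]
[0.0, 0.0, 0.59, 0.0, 0.02, -0.01]
[0.0, 0.0, 0.59, 0.0, 0.02, -0.01]
6
```

```bash

python3 -m pendant '[[[0.01,0,0.59,0,0.02,-0.01,0.65],[0.01,0,0.59,0,0.02,-0.01,0.65],[0.01,0,0.59,0,0.02,-0.01,0.65],[0,0,0.59,0,0.02,-0.01,0.65],[0,0,0.59,0,0.02,-0.01,0.65],[0,0,0.59,0,0.02,-0.01,0.65],[0,0,0,0,0,0,0.65],[0,0,0,0,0,0,0.55]]]' 55 | grep -E "tcp|rot|force"
python3 -m pendant '[[[0,0,0,0,0,0,0.48],[0,0,0,0,0,0,0.44],[0,0,0,0,0,0,0.42],[0,0,0,0,0,0,0.4],[0,0,0,0,0,0,0.35],[0,0,0,0,0,0,-1],[0,0,0,0,0,0,-1],[0,0,0,0,0,0,-1]]]'
python3 -W ignore - <<'E'
from h import *
print(np.round(r.get_state()['joints'],1))
P=world(cap("top")); d=P-np.array([.4788,-.06,.075])
m=(abs(d[...,0])<.045)&(abs(d[...,1])<.03)&(d[...,2]>.065)&(d[...,2]<.09); t=P[m]; print(cv2.minAreaRect((t[:,:2]*1000).astype(np.float32)),np.median(t,0))
E
```

```text
tcp_pos: [0.4771, -0.0813, 0.1069]
eef_rot: [179.5, -67.1, -89.5]
contact_force: [-0.1, -0.1, -0.4]
gripper_force: 0.0
time_s: 40.85
tcp_pos: [0.4771, -0.081, 0.1069]
eef_rot: [179.5, -67.1, -89.5]
contact_force: [-2.9, 1.2, 2.4]
gripper_width: 0.0616
gripper_force: 55.0
[ 45.4  33.9 -47.1  42.4 -73.6 -83.2]
((480.3607482910156, -55.942222595214844), (83.85690307617188, 41.69065475463867), 0.24780654907226562) [ 0.47980638 -0.05843494  0.15040594]
```

Gripped again from the original underside. Lifting, then turning the second 90° toward its place.

```bash

python3 -m pendant '[[[0.1,0,-0.04,0,0,0,-1],[0.3,0,-0.13,0,0,0,-1],[0.92,0,-0.39,0,0,0,-1],[0.92,0,-0.39,0,0,0,-1],[0.92,0,-0.39,0,0,0,-1],[0.3,0,-0.13,0,0,0,-1],[0,0,0,0,0,0,-1],[0,0,0,0,0,0,-1]]]'
python3 -W ignore - <<'E'
from h import *
plan([.4894,-.3094,.09],tool(-89.7,-23),nmin=24)
from kin2 import ik
for k in (.09,.0105): print(ik([.4894,-.3094,k],tool(-89.7,-23),(-30,25,-20)))
E
```

```text
time_s: 41.7
tcp_pos: [0.4772, -0.0811, 0.1815]
eef_rot: [179.5, -67.0, -89.5]
contact_force: [0.2, -0.3, -2.5]
gripper_width: 0.0614
gripper_force: 55.0
[0.01, -0.03, 0.51, 0.0, -0.94, -0.0]
[0.04, -0.03, 0.51, 0.0, -0.94, -0.0]
[0.08, -0.03, 0.51, 0.0, -0.94, -0.0]
[0.11, -0.03, 0.5, 0.0, -0.94, -0.0]
[0.14, -0.03, 0.49, 0.0, -0.94, -0.0]
[0.17, -0.03, 0.48, 0.0, -0.94, -0.0]
[0.21, -0.03, 0.47, 0.0, -0.94, -0.0]
[0.24, -0.02, 0.45, 0.0, -0.94, -0.0]
[0.27, -0.02, 0.44, 0.0, -0.94, -0.0]
[0.29, -0.02, 0.42, 0.0, -0.94, -0.0]
[0.32, -0.02, 0.4, 0.0, -0.94, -0.0]
[0.35, -0.02, 0.38, 0.0, -0.94, -0.0]
[0.37, -0.02, 0.35, 0.0, -0.94, -0.0]
[0.39, -0.02, 0.33, 0.0, -0.94, -0.0]
[0.41, -0.02, 0.3, 0.0, -0.94, -0.0]
[0.43, -0.02, 0.28, 0.0, -0.94, -0.0]
[0.45, -0.02, 0.25, 0.0, -0.94, -0.0]
[0.46, -0.02, 0.22, 0.0, -0.94, -0.0]
[0.48, -0.02, 0.19, 0.0, -0.94, -0.0]
[0.49, -0.02, 0.15, 0.0, -0.94, -0.0]
[0.5, -0.02, 0.12, 0.0, -0.94, -0.0]
[0.5, -0.02, 0.09, 0.0, -0.94, -0.0]
[0.51, -0.02, 0.06, 0.0, -0.94, -0.0]
[0.51, -0.02, 0.02, 0.0, -0.94, -0.0]
24
(array([ -28. ,   27.2,   -1.2,   21. ,   74. , -126.3]), 'err mm', np.float64(0.0))
(array([ -28.1,   32.3,   -4.4,   22. ,   66.4, -129.6]), 'err mm', np.float64(0.0))
```

```bash

python3 -m pendant '[[[0.01,-0.03,0.51,0,-0.94,0,-1],[0.04,-0.03,0.51,0,-0.94,0,-1],[0.08,-0.03,0.51,0,-0.94,0,-1],[0.11,-0.03,0.5,0,-0.94,0,-1],[0.14,-0.03,0.49,0,-0.94,0,-1],[0.17,-0.03,0.48,0,-0.94,0,-1],[0.21,-0.03,0.47,0,-0.94,0,-1],[0.24,-0.02,0.45,0,-0.94,0,-1]]]' | grep -E "tcp|rot|width"
python3 -m pendant '[[[0.27,-0.02,0.44,0,-0.94,0,-1],[0.29,-0.02,0.42,0,-0.94,0,-1],[0.32,-0.02,0.4,0,-0.94,0,-1],[0.35,-0.02,0.38,0,-0.94,0,-1],[0.37,-0.02,0.35,0,-0.94,0,-1],[0.39,-0.02,0.33,0,-0.94,0,-1],[0.41,-0.02,0.3,0,-0.94,0,-1],[0.43,-0.02,0.28,0,-0.94,0,-1]]]' | grep -E "tcp|rot|width"
python3 -m pendant '[[[0.45,-0.02,0.25,0,-0.94,0,-1],[0.46,-0.02,0.22,0,-0.94,0,-1],[0.48,-0.02,0.19,0,-0.94,0,-1],[0.49,-0.02,0.15,0,-0.94,0,-1],[0.5,-0.02,0.12,0,-0.94,0,-1],[0.5,-0.02,0.09,0,-0.94,0,-1],[0.51,-0.02,0.06,0,-0.94,0,-1],[0.51,-0.02,0.02,0,-0.94,0,-1]]]'
python3 -W ignore - <<'E'
from h import *
s=r.get_state(); C=s['tcp_pos']+[0,.0319,.0215]; print(C)
for n in ("top","side"):
    P=world(cap(n)); d=P-C
    m=(abs(d[...,0])<.04)&(d[...,1]<.085)&(d[...,1]>-.02)&(d[...,2]>.01)&(d[...,2]<.035); q=P[m]
    print(n,len(q),cv2.minAreaRect((q[:,:2]*1000).astype(np.float32)),np.percentile(q,[1,50,99],axis=0).round(3).tolist())
    A=np.c_[q[:,0]-C[0],q[:,1]-C[1],np.ones(len(q))]; print(np.linalg.lstsq(A,q[:,2],rcond=None)[0].round(4))
plan([.4894,-.3094,.0135],tool(-89.7,-23))
E
```

```text
tcp_pos: [0.4812, -0.1576, 0.1506]
eef_rot: [179.7, -36.9, -89.8]
gripper_width: 0.0616
tcp_pos: [0.4838, -0.2332, 0.1196]
eef_rot: [179.7, -6.7, -89.9]
gripper_width: 0.062
time_s: 44.1
tcp_pos: [0.4873, -0.3091, 0.0886]
eef_rot: [179.6, 23.4, -90.1]
contact_force: [0.3, 0.6, -1.9]
gripper_width: 0.0618
gripper_force: 55.0
[ 0.48730515 -0.27721526  0.11011944]
top 641 ((489.32354736328125, -249.2672119140625), (61.312442779541016, 95.07643127441406), 0.6992644667625427) [[0.459, -0.296, 0.122], [0.489, -0.248, 0.129], [0.52, -0.202, 0.136]]
[-0.0021  0.003   0.1286]
side 142 ((482.0087890625, -232.7040252685547), (64.7413558959961, 50.4133415222168), 2.938133478164673) [[0.451, -0.258, 0.121], [0.478, -0.231, 0.124], [0.513, -0.209, 0.129]]
[-0.008   0.      0.1243]
[0.35, -0.05, 0.84, 0.02, 0.03, -0.04]
[0.34, -0.04, 0.84, 0.02, 0.03, -0.04]
[0.34, -0.04, 0.85, 0.02, 0.03, -0.04]
[0.34, -0.04, 0.85, 0.02, 0.03, -0.04]
4
```

The brick hangs level (slopes under 0.5°), centred at (0.489, -0.277). Lowering it onto the slats.

```bash

python3 -m pendant '[[[0.4,0,0.92,0,0,0,-1],[0.4,0,0.92,0,0,0,-1],[0.4,0,0.92,0,0,0,-1],[0.2,0,0.46,0,0,0,-1],[0.1,0,0.2,0,0,0,-1],[0,0,0,0,0,0,-1],[0,0,0,0,0,0,-1],[0,0,0,0,0,0,-1]]]'
python3 -m pendant '[[[0.02,0,0.05,0,0,0,-1],[0.02,0,0.05,0,0,0,-1],[0,0,0,0,0,0,-1],[0,0,0,0,0,0,-1],[0,0,0,0,0,0,-1],[0,0,0,0,0,0,-1],[0,0,0,0,0,0,-1],[0,0,0,0,0,0,-1]]]'
```

```text
time_s: 45.0
tcp_pos: [0.4885, -0.31, 0.0166]
eef_rot: [179.9, 23.1, -90.0]
contact_force: [0.8, -0.4, -1.6]
gripper_width: 0.0617
gripper_force: 55.0
time_s: 45.8
tcp_pos: [0.4879, -0.3097, 0.0135]
eef_rot: [179.8, 23.2, -90.0]
contact_force: [0.1, -0.6, -2.8]
gripper_width: 0.0617
gripper_force: 55.0
```

```bash

python3 -m pendant '[[[0.03,0,0.07,0,0,0,-1],[0.03,0,0.07,0,0,0,-1],[0,0,0,0,0,0,-1],[0,0,0,0,0,0,-1],[0,0,0,0,0,0,-1],[0,0,0,0,0,0,-1],[0,0,0,0,0,0,-1],[0,0,0,0,0,0,-1]]]' | grep -E "tcp|contact"
python3 -m pendant '[[[0.01,0,0.03,0,0,0,-1],[0.01,0,0.02,0,0,0,-1],[0,0,0,0,0,0,-1],[0,0,0,0,0,0,-1],[0,0,0,0,0,0,-1],[0,0,0,0,0,0,-1],[0,0,0,0,0,0,-1],[0,0,0,0,0,0,-1]]]' | grep -E "tcp|contact"
```

```text
tcp_pos: [0.4881, -0.3097, 0.0115]
contact_force: [-1.5, 1.0, 5.7]
tcp_pos: [0.488, -0.3096, 0.0114]
contact_force: [-2.7, 1.7, 12.3]
```

In contact. Releasing gently and backing off along the tool axis.

```bash

python3 -m pendant '[[[0,0,0,0,0,0,0.43],[0,0,0,0,0,0,0.45],[0,0,0,0,0,0,0.55],[0,0,0,0,0,0,0.65],[0,0,0,0,0,0,0.65],[0,0,0,0,0,0,0.65],[0,0,-0.2,0,0,0,0.65],[0,0,-0.5,0,0,0,0.65]]]'
python3 -m pendant '[[[0,0,-1,0,0,0,0.65],[0,0,-1,0,0,0,0.65],[0,0,-1,0,0,0,0.65],[0,0,-1,0,0,0,0.65],[0,0,-1,0,0,0,0.65],[0,0,-1,0,0,0,0.65],[0,0,-1,0,0,0,0.65],[0,0,-1,0,0,0,0.65]]]'
python3 -W ignore - <<'E'
from h import *
c=cap("top");P=world(c);cv2.imwrite("pics/fin.png",c["frame"])
m=box(P,(385,465),(195,242),.043,.058).astype(np.uint8); m=cv2.morphologyEx(m,cv2.MORPH_OPEN,np.ones((3,3),np.uint8)); q=P[m>0]
print("brick",m.sum(),rect(P,m>0),np.median(q,0),np.linalg.lstsq(np.c_[q[:,:2],np.ones(len(q))],q[:,2],rcond=None)[0].round(3))
m=box(P,(360,475),(130,255),.055,.075)
for a,b in ((.38,.42),(.66,.70)): print("rail",rect(P,m&(P[...,0]>a)&(P[...,0]<b)))
near=(P[...,1]>.1)&(P[...,1]<.42)&(P[...,2]>.12)&(P[...,2]<.142)
for a,b in ((.40,.455),(.69,.725)):
    k=near&(P[...,0]>a)&(P[...,0]<b); print("cover",k.sum(),rect(P,k),np.median(P[k],0))
E
```

```text
time_s: 48.2
tcp_pos: [0.4875, -0.3148, 0.0221]
eef_rot: [179.7, 23.2, -90.1]
contact_force: [-0.5, 0.3, 1.0]
gripper_width: 0.0723
gripper_force: 0.0
time_s: 49.0
tcp_pos: [0.4883, -0.3789, 0.1711]
eef_rot: [179.8, 23.1, -90.0]
contact_force: [-0.3, -0.4, -0.4]
gripper_width: 0.0723
gripper_force: 0.0
brick 897 ((489.7497863769531, -277.9705505371094), (61.420711517333984, 149.9777069091797), 0.5470721125602722) [ 0.48853044 -0.27747458  0.05093329] [0.019 0.001 0.042]
rail ((404.8772888183594, -256.6209716796875), (18.880956649780273, 218.6212615966797), 0.4975360929965973)
rail ((684.296875, -273.15484619140625), (21.99924659729004, 253.21450805664062), 0.1256016194820404)
cover 569 ((430.63580322265625, 255.26210021972656), (20.287399291992188, 251.13052368164062), 3.337613582611084) [0.43031882 0.25501035 0.13028371]
cover 595 ((710.41943359375, 272.0850830078125), (23.027223587036133, 252.44866943359375), 3.242236375808716) [0.70892844 0.27322006 0.1302295 ]
```

View pics/fin.png

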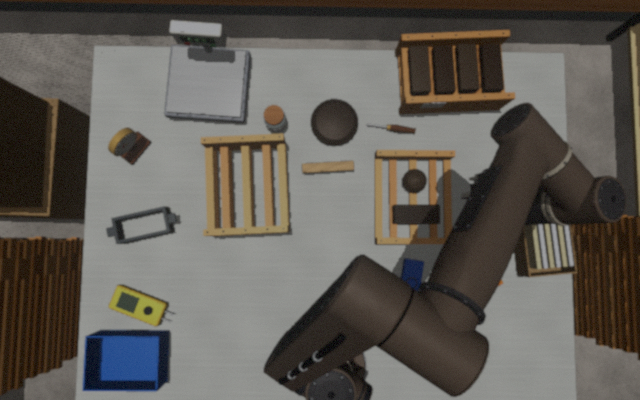

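The picture shows the brick, dark side up, lying square at (416,214) in its place. The nest at (415,181) is untouched, the cover is stacked at (246,187), and the arm is clear.

```bash
python3 -c "
from plant import r
print(r.close_job())"
```

```text
the job is handed in; nothing more can be done
None
```

The job is handed in at about 49 s: the cover tray is stacked within about 2 mm on the empty tray, and the brick lies pale face down within about 1 mm of where it was, square with the rails.

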